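# Load a kiln bat with medallions and swing it to the drying fan

## Robot

A 6-joint arm with a two-finger parallel gripper is mounted at the origin on the work surface. World frame = base frame: x ahead of the robot, y to its left, z up, the work surface at z = 0. Lengths are in m, angles in rad, forces in N, time in s.
With the tool pointing down it reaches from about 0.325 to 0.775 m from the base axis. Payload 5.5 kg.
Tool frame: the origin (TCP) lies at the centre of the arm's flange, where the gripper is bolted on; the fingertips stand 173 mm ahead of it and the grasp point (between the pads) lies 155 mm ahead of it; z points along the fingers, y is the line along which they close (so a half turn about z gives the same grasp; the last joint's range is limited). The gripper opens to 85 mm and grips with 20 to 120 N. Pads are 22 mm wide; open, the fingers measure 114 mm over their backs; the gripper's body (76 mm by 85 mm) begins 54 mm behind the grasp point. The pads swing forward as they close: fully open they stand 13 mm farther back than shut.
Start: joints at [-0.057, 0.091, 1.231, -0, 1.82, -0.057], TCP at [0.6, -0, 0.405] pointing down, gripper open.
Joint ranges: [-2.87, 2.87], [-0.86, 2.18], [0.17, 2.46], [-1.51, 4.65], [0.06, 2.69], [-2.65, 2.65]. Speed limits (rad/s): [2.57, 2.57, 3.01, 3.14, 3.14, 3.14].

## Interface

Orientations are given as a unit quaternion [w, x, y, z].
In Python, from workcell import robot, read_camera gives the robot as it stands.
- The arm moves only by the tool send_rows, never from a script. Its argument "motion" is a list of rows, each a list of 7 numbers: the opening, from 0 (shut) to 1 (fully open), then the shift along the tool's x, y, z scaled (see below), then the turn, a rotation vector about the tool's x, y, z scaled (see below). In form: [[claw, x, y, z, rx, ry, rz], ...]. A call has 1 to 8 rows; each row is the pose to reach, as a shift and turn from the pose commanded when the call began, along the tool's axes at that moment; what a row does not reach only later rows make up. The controller multiplies each number of a shift by 0.3 m and each number of a turn by 0.5 rad. A row lasts 1/12 s, in which the tool goes at most 41.7 mm and 7.16 degrees, less where a joint would pass 70% of its speed; a pose out of reach is approached as far as the arm can. A call with a number of a shift or a turn outside -1 to 1 is refused whole. A call with a gripper value outside its range is refused whole. The fingers move at their own pace and stop on an object; "squeeze" is the grip in N (left out, the last holds). Time passes only in rows, so rows that repeat a pose let the fingers close. It gives the time, the measured TCP pose, the force, the opening and the grip force at its end, in the units of the state.
- robot.get_state(): the state, without advancing time (a new reading comes with each control period).
- read_camera(name): name is "scene" or "side" or "wrist"; returns a dict with "img" (384x512x3 uint8, red, green, blue), "range_z" (384x512 float32, m along the optical axis (not along the pixel's ray), 0 where there is no reading), "mtx" (3x3 intrinsics, pixels), "T" (4x4, takes a point from camera to world coordinates). Camera axes: x right, y down, z forward; pixel columns grow to the right and rows downward; lengths in m; the calibration is good to about 2 mm. A picture is of the moment at which its call begins.
- robot.finish_job(): hands the job in; it is judged then, once.
The state is a dict: "t": time; "joints": joint angles; "qd": joint speeds; "tau": joint torques, N m; "tcp_pos": TCP position; "eef_rot": TCP orientation; "force": force on the tool from outside, world axes, zero at the start; "moment": the same for the moment, N m; "grip_width": finger opening in m; "gripper_force": force on a finger pad.
Only numpy, scipy, OpenCV 4.12 (cv2) and the standard library are available. Lean on these libraries where they do the work, as an engineer would, in place of code of your own. Each camera call takes 0.05 s, during which the arm holds its last target. There are 200 camera calls.

## Task

Slide the top kiln bat out of the open end of the rack until it clearly overhangs the edge, pinch it there and lay it flat in the carrier's cradle, pushed in lengthways about as far as it goes and leaving the other two bats in the rack, then set every quatrefoil medallion that is there flat on the bat along its middle line, not jutting past its ends (either face up). Then pull the black lock plunger up, twist it anticlockwise so that it stays out by itself, swing the loaded carrier anticlockwise all the way round to the fan, and twist the plunger back so that it drops home and locks the carrier there. Do not disturb the spray bottle, the tub or the sponge.

Things in the scene. Friction and masses are not known exactly. Their poses are not given: they have to be found in the camera images.
- bat: The top kiln bat: cream flat ceramic sheet, 160 x 60 x 4 mm, 85 g, uppermost of three equal bats in the rack. Origin: centre of its underside; x along its length (towards the rack's open end at the start), z up.
- bat_mid: The second bat of the pile, same size and origin; stays in the rack.
- bat_low: The lowest bat of the pile, same size and origin; stays in the rack.
- rack: Fixed plywood rack, 180 (x) x 90 (y) mm, floor 46 mm above the table. Origin: centre of its underside; x points along the bats to its open end. Side rails (inner faces 65 mm apart, tops 2 mm above the top bat) and a back wall shield the bats' edges; a 6 mm lip at the open end holds back the lower two, but the top one slides out over it when a fingertip presses on it and drags.
- rack_edge (a point): Middle of the rack's open edge, at the height of the underside of the top bat (54 mm above the table); axes as the rack's. 90 mm along x from the rack's origin.
- base: Fixed round grey base of the swing carrier, 190 mm across, 12 mm high. Origin: centre of its underside, on the swing axis; at swing 0 the carrier's arm points along its x axis.
- cradle (a point): Point on the cradle floor where the middle of the bat's underside belongs; 145 mm from the swing axis, 50 mm above the table; x outwards along the arm (the bat's long way), z up. The floor reaches 70 mm inwards and 44 mm outwards of it: a seated bat's outer 36 mm stick out, with free space below. Cheeks 6 mm high, 65 mm apart inside, along both sides; a stop 83 mm inwards.
- medallion1: Bisque quatrefoil (four-lobed) medallion, 46 mm across over opposite lobes (the lobes lie on its x and y axes and have parallel-sided grips about 20 mm wide for fingers), 18 mm thick, 45 g; lies flat on the table at the start; None if absent. Origin: centre of one flat face, the lower one at the start; z upwards at the start. Either face may lie up.
- medallion2: As medallion1.
- medallion3: As medallion1.
- plunger_pull (a joint): Height (m) by which the lock plunger is pulled up: 0 home, 0.016 at most. A spring pulls it down with 5 to 7 N. It can be twisted only when pulled up more than 0.010; twisted, it rests at about 0.010 by itself. Home, it locks the carrier at swing 0 or 1.4; anywhere between, it cannot drop home.
- plunger_twist (a joint): Twist (rad) of the plunger, 0 to 1.5, growing anticlockwise from above: 0 in line with the slot, where it drops home; beyond about 0.6 it holds itself out.
- plunger_grip (a point): Grip point in the plunger's black bar-shaped knob: bar 32 long x 12 thick x 26 mm high, this point 10 mm below its top and on the plunger's axis; about 96 mm above the table when home. x points along the bar, so the fingers close along y; rises and turns with the plunger. The collar top is 62 mm above the table.
- carrier_swing (a joint): Swing angle (rad) of the carrier about the vertical axis of the base: 0 loading position, 1.4 at the fan (end stop), growing anticlockwise from above. Light friction (about 0.12 N m); stays where it is left.
- swing_post (a point): Top of the black upright post for swinging the carrier: 16 mm across, 50 mm tall (from 46 to 96 mm above the table), 85 mm from the swing axis and 90 degrees clockwise of the cradle's arm; turns with the carrier. Push it or hold it.
- spray_bottle: Blue bottle with a white cap, 64 mm across, 170 mm high, standing at the far side; leave it alone. Origin: centre of its underside.
- tub: White open tub, 90 mm across, 75 mm high, standing at the far side; leave it alone. Origin: centre of its underside.
- sponge_block: Yellow sponge block 90 x 60 x 30 mm lying beside the rack; leave it alone. Origin: centre of its underside.
Not all that is in view belongs to the job. What is shaped like the bat but blue or pink is not meant.

How it is judged:
By the outcome, as a careful person would: the job done as asked, in the order asked, and still so for the second after the job is handed in, with the robot touching nothing.
Of medallion1, medallion2, medallion3 only 2 to 3 are there at a start; the rules pass over those that are not, and their reading is None.
At some moment in a run one of medallion1, medallion2, medallion3 may be knocked a few centimetres aside while the robot is not near it.
It also fails if it takes over 208 s, if anything falls off the work surface, if the arm or the gripper's body presses on something with over 40 N, if the wrist force passes 120 N, or if a joint passes its speed limit or range.

## Working session

There is one attempt and no reset: what is moved stays moved. The work goes in short steps, Python scripts to look and compute and a tool call to move; the robot and the scene stay as the last step left them, time stands still between calls to the robot, and variables do not carry over. Pictures are saved under pics/ and viewed, at most 14 in all, crops included, and the job is handed in when it is done.

Besides the shell and the picture viewer there is one more tool, called after "Emit:" in YAML: its name, and indented under it one key for each argument. send_rows: Moves the arm, as the interface text tells. Shifts and turns lie within -1 to 1; 1 stands for 0.3 m of shift or 0.5 rad of turn. Its arguments: {"type":"object","properties":{"motion":{"type":"array"},"squeeze":{"type":"number"}},"required":["motion"]}

```bash
mkdir -p pics; ls
python3 - <<'E'
from workcell import robot, read_camera
import cv2,numpy as np
print(robot.get_state())
for n in("scene","side"):
    c=read_camera(n); cv2.imwrite(f"pics/{n}0.png",c["img"][:,:,::-1]); np.savez(f"pics/{n}0.npz",**c); print(n,c["mtx"],c["T"])
E
```

```text
pics
{'t': 0.0, 'joints': array([-5.67047205e-02,  9.19163421e-02,  1.23193834e+00, -2.32723634e-05,
        1.81976855e+00, -5.66836196e-02]), 'qd': array([-0.00073098,  0.00017527,  0.00269796,  0.00114219, -0.00075506,
        0.00047917]), 'tau': array([ 1.92109423e-03, -4.58737707e+01, -4.18019521e+01,  2.08830479e-04,
        1.19483890e-02, -1.60596358e-05]), 'tcp_pos': array([ 6.00067729e-01, -1.22338440e-05,  4.03486461e-01]), 'eef_rot': array([-7.49931778e-04,  7.07115896e-01,  7.07096937e-01, -6.84499091e-04]), 'force': array([ 0.53799483, -0.23083385,  0.40933146]), 'moment': array([ 0.02314493, -0.05451537, -0.01097823]), 'gripper_force': 0.0, 'grip_width': 0.08541384563384831}
scene [[380.96845077   0.         252.97018665]
 [  0.         380.96845077 192.08918397]
 [  0.           0.           1.        ]] [[-0.06668795  0.82730141 -0.55778589  1.01534713]
 [ 0.99777174  0.05413713 -0.03899638 -0.12976466]
 [-0.00206484 -0.55914359 -0.82906826  0.79074434]
 [ 0.          0.          0.          1.        ]]
side [[403.90122736   0.         258.54126672]
 [  0.         403.90122736 184.91920227]
 [  0.           0.           1.        ]] [[ 0.76504041 -0.45727321  0.45344722  0.09519212]
 [-0.64390358 -0.55417462  0.52752126 -0.64516491]
 [ 0.0100676  -0.69555137 -0.71840583  0.77608031]
 [ 0.          0.          0.          1.        ]]
```

View pics/scene0.png

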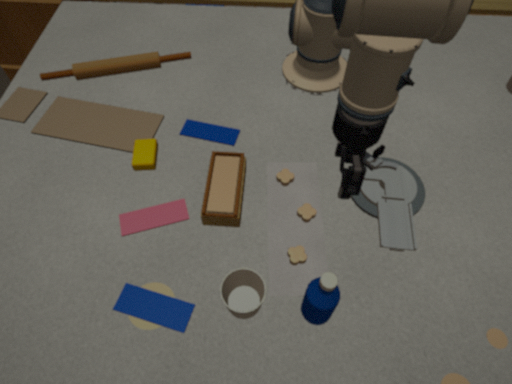

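View pics/side0.png

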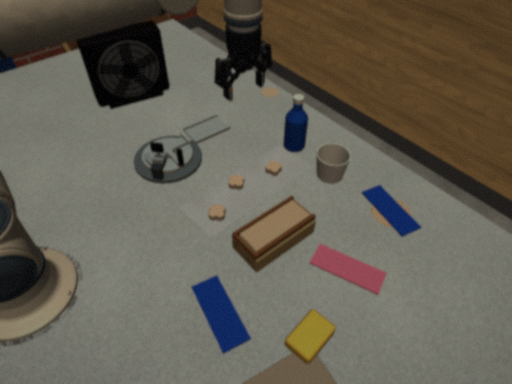

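The scene view shows the rack at (225,187), three medallions at (286,177), (306,212) and (297,254), and the carrier at (395,190). The side view shows the fan at upper left, the carrier at (168,158) and the rack at (275,232).

```bash
cat > h.py <<'E'
import numpy as np,cv2
from workcell import robot, read_camera
def cloud(c):
    z=c["range_z"]; v,u=np.mgrid[:z.shape[0],:z.shape[1]]
    K=c["mtx"]; p=np.stack([(u-K[0,2])*z/K[0,0],(v-K[1,2])*z/K[1,1],z],-1)
    w=p@c["T"][:3,:3].T+c["T"][:3,3]; w[z==0]=np.nan; return w
def ray(c,uv,h):
    K=c["mtx"]; uv=np.atleast_2d(np.asarray(uv,float))
    d=np.c_[(uv[:,0]-K[0,2])/K[0,0],(uv[:,1]-K[1,2])/K[1,1],np.ones(len(uv))]@c["T"][:3,:3].T
    o=c["T"][:3,3]; return o+d*((h-o[2])/d[:,2])[:,None]
def px(c,P):
    q=(np.atleast_2d(P)-c["T"][:3,3])@c["T"][:3,:3]; q=q@c["mtx"].T; return q[:,:2]/q[:,2:]
def rect(p):
    (cx,cy),(w,h),a=cv2.minAreaRect((np.asarray(p)[:,:2]*1000).astype(np.float32))
    return np.round([cx,cy],1),np.round([w,h],1),round(a,2)
E
python3 - <<'E'
from h import *
S=dict(np.load("pics/scene0.npz"));D=dict(np.load("pics/side0.npz"))
for n,c in(("scene",S),("side",D)):
    w=cloud(c); hsv=cv2.cvtColor(c["img"],cv2.COLOR_RGB2HSV)
    x,y,z=w[...,0],w[...,1],w[...,2]
    print(n,"table z",np.nanmedian(z))
    m=(z>.008)&(z<.13)&(x>.25)&(x<.85)&(abs(y)<.5)
    k,L,st,ce=cv2.connectedComponentsWithStats(m.astype(np.uint8))
    for i in range(1,k):
        if st[i,4]>60:
            q=w[L==i]; print(ce[i].round(),st[i,4],rect(q),"zmed",np.median(q[:,2]).round(4),"z95",np.percentile(q[:,2],95).round(4), "rgb",c["img"][L==i].mean(0).round())
a=cv2.resize(S["img"][140:270,190:440],None,fx=3.2,fy=3.2,interpolation=cv2.INTER_CUBIC)
cv2.imwrite("pics/cropS.png",a[:,:,::-1])
b=cv2.resize(D["img"][105:275,125:325],None,fx=3.5,fy=3.5,interpolation=cv2.INTER_CUBIC)
cv2.imwrite("pics/cropD.png",b[:,:,::-1])
E
```

```text
scene table z -0.00039037094138005823
[144. 154.] 753 (array([ 375.7, -462.2]), array([128.4,  61.8]), 8.94) zmed 0.0282 z95 0.031 rgb [122. 105.  10.]
[391. 200.] 4594 (array([501.3, 156.9]), array([166.7, 286. ]), 72.05) zmed 0.0449 z95 0.0568 rgb [94. 96. 92.]
[224. 189.] 2803 (array([ 497.3, -236.7]), array([ 90.3, 182.9]), 89.56) zmed 0.0567 z95 0.0601 rgb [107.  86.  59.]
[284. 177.] 195 (array([440.1, -89.6]), array([37.5, 39.7]), 44.72) zmed 0.0166 z95 0.0195 rgb [123. 106.  81.]
[306. 212.] 230 (array([540.9, -37.3]), array([39. , 39.3]), 45.05) zmed 0.0169 z95 0.0189 rgb [126. 109.  83.]
[296. 255.] 278 (array([652.6, -59.5]), array([39.3, 39. ]), 18.76) zmed 0.0169 z95 0.0193 rgb [127. 113.  86.]
[242. 289.] 1105 (array([ 761.4, -169.2]), array([88.6, 88.2]), 39.83) zmed 0.0517 z95 0.0746 rgb [86. 80. 69.]
[318. 304.] 1129 (array([772.4, -20.7]), array([62.9, 57.3]), 65.03) zmed 0.1057 z95 0.1264 rgb [12. 32. 62.]
side table z 0.001618858846982929
[135.  82.] 2218 (array([533.3, 476.5]), array([ 23.5, 221.7]), 81.38) zmed 0.0723 z95 0.1246 rgb [16. 15. 14.]
[295. 130.] 835
[... 184 characters left out ...]
836 rgb [82. 84. 78.]
[332. 161.] 1087 (array([ 760.6, -168.5]), array([89.7, 87.9]), 30.13) zmed 0.0509 z95 0.0764 rgb [89. 82. 70.]
[273. 167.] 168 (array([650.8, -59.2]), array([39.3, 38.9]), 22.29) zmed 0.0192 z95 0.0219 rgb [132. 111.  86.]
[236. 181.] 177 (array([538.6, -36. ]), array([40. , 38.6]), 46.76) zmed 0.019 z95 0.0216 rgb [134. 112.  87.]
[273. 232.] 3430 (array([ 495.8, -237.3]), array([ 88.7, 181.3]), 89.2) zmed 0.0586 z95 0.0621 rgb [101.  80.  56.]
[216. 211.] 210 (array([437.7, -90. ]), array([39.8, 38.1]), 40.59) zmed 0.0189 z95 0.0216 rgb [135. 113.  87.]
[301. 348.] 2419 (array([ 344.9, -467.3]), array([183.9,  68.8]), 6.23) zmed 0.0289 z95 0.0326 rgb [126. 109.  53.]
```

View pics/cropS.png

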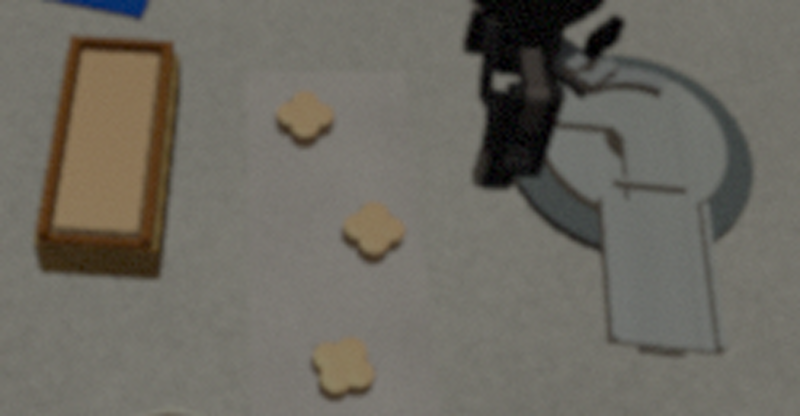

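View pics/cropD.png

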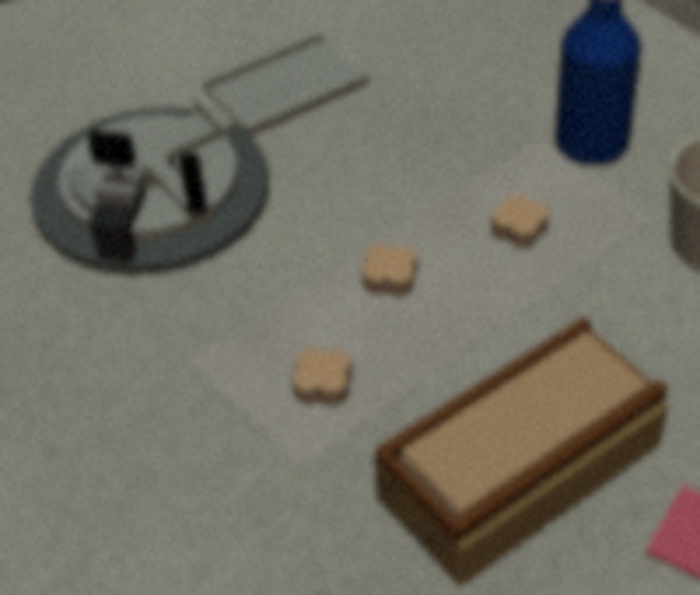

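The crops show the rack's open (railless, low lip) end on the far, +x side. The medallions look unobstructed. The black plunger knob is at side crop (110,148) and the post at (192,182).

Emit:
send_rows:
  motion:
    - [0, -0.79, -0.48, 0.33, 0, 0, 1]
    - [0, -0.79, -0.48, 0.33, 0, 0, 1]
    - [0, -0.79, -0.48, 0.33, 0, 0, 1]
    - [0, -0.79, -0.48, 0.33, 0, 0, 1]
    - [0, -0.79, -0.48, 0.33, 0, 0, 1]
    - [0, -0.79, -0.48, 0.33, 0, 0, 1]
    - [0, -0.79, -0.48, 0.33, 0, 0, 1]
    - [0, -0.79, -0.48, 0.33, 0, 0, 1]
  squeeze: 30

```text
t: 0.77
tcp_pos: [0.4525, -0.2411, 0.3019]
eef_rot: [-0.002, 0.862, 0.508, -0.003]
force: [0.4, 0.5, -0.7]
grip_width: 0.0
gripper_force: 0.0
```

Emit:
send_rows:
  motion:
    - [0, 0, 0, 0, 0, 0, 1]
    - [0, 0, 0, 0, 0, 0, 1]
    - [0, 0, 0, 0, 0, 0, 1]
    - [0, 0, 0, 0, 0, 0, 1]
    - [0, 0, 0, 0, 0, 0, 1]
    - [0, 0, 0, 0, 0, 0, 1]

```text
t: 1.27
tcp_pos: [0.4561, -0.2367, 0.3054]
eef_rot: [-0.0, 0.959, 0.283, -0.0]
force: [0.6, 0.7, 0.4]
grip_width: -0.0001
gripper_force: 0.0
```

Emit:
send_rows:
  motion:
    - [0, 0, 0, 0, 0, 0, 1]
    - [0, 0, 0, 0, 0, 0, 1]
    - [0, 0, 0, 0, 0, 0, 1]
    - [0, 0, 0, 0, 0, 0, 1]
    - [0, 0, 0, 0, 0, 0, 1]
    - [0, 0, 0, 0, 0, 0, 1]

```text
t: 1.77
tcp_pos: [0.4561, -0.2368, 0.3056]
eef_rot: [-0.0, 0.999, 0.039, -0.0]
force: [0.6, 0.1, 0.5]
grip_width: 0.0002
gripper_force: 0.0
```

Emit:
send_rows:
  motion:
    - [0, 0, 0, 0, 0, 0, 0.142]
    - [0, 0, 0, 0, 0, 0, 0.142]
    - [0, 0, 0, 0, 0, 0, 0.142]
    - [0, 0, 0, 0, 0, 0, 0.142]

```text
t: 2.1
tcp_pos: [0.456, -0.237, 0.3057]
eef_rot: [-0.0, 1.0, 0.002, -0.0]
force: [-0.2, 0.1, 0.2]
grip_width: -0.0005
gripper_force: 0.0
```

```bash
cat >> h.py <<'E'
def st():
    s=robot.get_state(); from scipy.spatial.transform import Rotation as R
    q=s["eef_rot"]; M=R.from_quat([q[1],q[2],q[3],q[0]]).as_matrix()
    print("t",round(s["t"],2),"tcp",s["tcp_pos"].round(4),"x_t",M[:,0].round(3),"z_t",M[:,2].round(3),"F",s["force"].round(2),"w",round(float(s["grip_width"]),4),"gf",round(float(s["gripper_force"]),1),"j6",s["joints"][5].round(2)); return s,M
def cfit(p,r):
    from scipy.optimize import least_squares
    return least_squares(lambda c:np.hypot(p[:,0]-c[0],p[:,1]-c[1])-r,p[:,:2].mean(0),loss="soft_l1",f_scale=.002).x
E
python3 - <<'E'
from h import *
st()
for n in("scene","side"):
    c=read_camera(n); np.savez(f"pics/{n}1.npz",**c); w=cloud(c); x,y,z=w[...,0],w[...,1],w[...,2]
    off=np.nanmedian(z[(abs(x-.5)<.3)&(abs(y)<.4)&(z<.006)]); z=z-off
    # base outline at 12 mm
    m=(z>.008)&(z<.016)&(np.hypot(x-.47,y-.16)<.13)
    P=w[m]; hull=cv2.convexHull((P[:,:2]*1e3).astype(np.float32))[:,0]/1e3
    b=cfit(hull,.095); print(n,"off",off.round(4),"base",b.round(4),"resid",np.abs(np.hypot(*(hull-b).T)-.095).mean().round(4))
    m=(z>.043)&(z<.06)&(np.hypot(x-b[0],y-b[1])>.10)&(np.hypot(x-b[0],y-b[1])<.22)&(y>.05)
    print(" cradle",rect(w[m]),"dir",np.degrees(np.arctan2(*(w[m][:,:2].mean(0)-b)[::-1])).round(2))
    for h in((.085,.115),):
        m=(z>h[0])&(z<h[1])&(np.hypot(x-b[0],y-b[1])<.12)
        k,L,s,ce=cv2.connectedComponentsWithStats(m.astype(np.uint8))
        for i in range(1,k):
            if s[i,4]>8: q=w[L==i]; print(" tall",ce[i].round(),s[i,4],rect(q),"ztop",(np.percentile(q[:,2],95)-off).round(4))
    hsv=cv2.cvtColor(c["img"],cv2.COLOR_RGB2HSV)
    m=(z>.051)&(z<.066)&(abs(x-.5)<.1)&(abs(y+.237)<.05)
    print(" bat?",rect(w[m&(hsv[...,2]>125)]),np.percentile(hsv[...,2][m],[5,25,50,75,95]))
    cv2.imwrite(f"pics/c1{n}.png",cv2.resize(c["img"][110:260,330:450] if n=="scene" else c["img"][105:205,110:250],None,fx=4,fy=4,interpolation=cv2.INTER_CUBIC)[:,:,::-1])
E
```

```text
t 2.1 tcp [ 0.456  -0.237   0.3057] x_t [ 1.     0.004 -0.   ] z_t [-0.  0. -1.] F [-0.21  0.08  0.18] w -0.0005 gf 0.0 j6 1.02
scene off -0.0007 base [0.4523 0.1615] resid 0.0008
 cradle (array([595. , 154.7]), array([76.2, 96.4]), 87.26) dir -2.49
 tall [378. 151.] 102 (array([412.9, 124.2]), array([11.7, 31.2]), 41.22) ztop 0.1064
 tall [358. 163.] 45 (array([448.4,  77. ]), array([14.5, 13.3]), 56.11) ztop 0.0971
 bat? (array([ 498.6, -236. ]), array([ 57. , 158.1]), 89.65) [ 73.5  89.  133.  135.  136. ]
side off 0.0017 base [0.4505 0.1631] resid 0.0011
 cradle (array([593.2, 157.3]), array([81.5, 96.5]), 87.31) dir -2.83
 tall [156. 146.] 110 (array([410. , 126.1]), array([13.9, 31.5]), 40.16) ztop 0.1071
 tall [179. 151.] 41 (array([446.3,  77.9]), array([14.2, 14.7]), 30.3) ztop 0.0974
 bat? (array([ 499.1, -236.3]), array([ 58.4, 159.3]), 89.82) [ 61.  89. 144. 147. 149.]
```

Emit:
send_rows:
  motion:
    - [0, 0, 0, 0.1, 0, 0, 0]
    - [0, 0, 0, 0.18, 0, 0, 0]
    - [0, 0, 0, 0.22, 0, 0, 0]
    - [0, 0, 0, 0.233, 0, 0, 0]
    - [0, 0, 0, 0.24, 0, 0, 0]
    - [0, 0, 0, 0.243, 0, 0, 0]
    - [0, 0, 0, 0.246, 0, 0, 0]
    - [0, 0, 0, 0.25, 0, 0, 0]

```text
t: 2.87
tcp_pos: [0.4564, -0.2372, 0.2322]
eef_rot: [0.001, 1.0, -0.0, 0.001]
force: [-0.3, -0.5, 0.5]
grip_width: 0.0004
gripper_force: 0.0
```

Emit:
send_rows:
  motion:
    - [0, 0, 0, 0.0, 0, 0, 0]
    - [0, 0, 0, 0.003, 0, 0, 0]
    - [0, 0, 0, 0.003, 0, 0, 0]

```text
t: 3.12
tcp_pos: [0.4562, -0.2371, 0.2315]
eef_rot: [0.0, 1.0, -0.0, 0.001]
force: [-2.0, 1.1, 5.4]
grip_width: 0.0002
gripper_force: 2.7
```

Emit:
send_rows:
  motion:
    - [0, 0, 0, 0.004, 0, 0, 0]
    - [0, 0.012, 0, 0.004, 0, 0, 0]
    - [0, 0.025, 0, 0.004, 0, 0, 0]
    - [0, 0.037, 0, 0.004, 0, 0, 0]
    - [0, 0.05, 0, 0.004, 0, 0, 0]

```text
t: 3.53
tcp_pos: [0.4705, -0.2377, 0.2314]
eef_rot: [0.001, 1.0, -0.0, -0.001]
force: [-9.5, 0.6, 12.1]
grip_width: 0.0001
gripper_force: 6.5
```

```bash
cat > bat.py <<'E'
from h import *
st()
for n in("scene","side"):
    c=read_camera(n); w=cloud(c); x,y,z=w[...,0],w[...,1],w[...,2]
    off=np.nanmedian(z[(abs(x-.5)<.3)&(abs(y)<.4)&(z<.006)])
    V=c["img"].max(2); m=(z-off>.048)&(z-off<.066)&(x>.4)&(x<.75)&(abs(y+.237)<.05)&(V>120)
    print(n,"bat xmax",np.percentile(x[m],99.5).round(4), "ymid at front",np.median(y[m&(x>np.percentile(x[m],90))]).round(4),rect(w[m]))
E
python3 bat.py
```

```text
t 3.53 tcp [ 0.4705 -0.2377  0.2314] x_t [ 1.    -0.001 -0.001] z_t [-0.001 -0.003 -1.   ] F [-9.53  0.57 12.08] w 0.0001 gf 6.5 j6 1.04
scene bat xmax 0.5897 ymid at front -0.2364 (array([ 517.9, -236.1]), array([ 57.8, 145.5]), 89.65)
side bat xmax 0.5925 ymid at front -0.2374 (array([ 506. , -236.3]), array([176.4,  60.9]), 0.4)
```

Emit:
send_rows:
  motion:
    - [0, 0.015, 0, 0, 0, 0, 0]
    - [0, 0.033, 0, 0, 0, 0, 0]
    - [0, 0.05, 0, 0, 0, 0, 0]
    - [0, 0.07, 0, 0, 0, 0, 0]
    - [0, 0.09, 0, 0, 0, 0, 0]
    - [0, 0.11, 0, 0, 0, 0, 0]
    - [0, 0.13, 0, 0, 0, 0, 0]
    - [0, 0.15, 0, 0, 0, 0, 0]

```text
t: 4.3
tcp_pos: [0.5157, -0.2377, 0.2314]
eef_rot: [0.001, 1.0, -0.0, -0.0]
force: [-9.1, 0.0, 12.8]
grip_width: 0.0002
gripper_force: 6.3
```

```bash
python3 bat.py
```

```text
t 4.3 tcp [ 0.5157 -0.2377  0.2314] x_t [ 1.    -0.001 -0.001] z_t [-0.001 -0.002 -1.   ] F [-9.06  0.   12.82] w 0.0002 gf 6.3 j6 1.08
scene bat xmax 0.6345 ymid at front -0.2378 (array([ 564.4, -237.3]), array([142.2,  60.1]), 0.1)
side bat xmax 0.6385 ymid at front -0.2365 (array([ 528.8, -236.6]), array([221.7,  61.7]), 0.06)
```

Emit:
send_rows:
  motion:
    - [0, 0, 0, -0.1, 0, 0, 0]
    - [0.5, 0, 0, -0.2, 0, 0, 0]
    - [1, 0.1, 0, -0.2, 0, 0, 0]
    - [1, 0.2, 0, -0.2, 0, 0, 0]
    - [1, 0.3, 0, -0.2, 0, 0, 0]
    - [1, 0.345, 0, -0.2, 0, 0, 0]
    - [1, 0.345, 0, -0.2, 0, 0, 0]
    - [1, 0.345, 0, -0.2, 0, 0, 0]

```text
t: 5.07
tcp_pos: [0.6198, -0.2369, 0.2881]
eef_rot: [-0.0, 1.0, 0.0, -0.001]
force: [-0.9, 0.8, -0.5]
grip_width: 0.0835
gripper_force: 0.0
```

```bash
python3 bat.py
python3 - <<'E'
from h import *
c=read_camera("wrist"); np.savez("pics/w1.npz",**c); cv2.imwrite("pics/w1.png",c["img"][:,:,::-1]); print(c["T"].round(3))
E
```

```text
t 5.07 tcp [ 0.6198 -0.2369  0.2881] x_t [ 1.     0.    -0.001] z_t [-0.001  0.    -1.   ] F [-0.94  0.76 -0.47] w 0.0835 gf 0.0 j6 1.15
scene bat xmax 0.6371 ymid at front -0.2367 (array([ 528. , -236.9]), array([ 60.5, 219.9]), 89.79)
side bat xmax 0.6381 ymid at front -0.237 (array([ 528.7, -236.5]), array([222.2,  62.1]), 0.48)
[[ 0.    -0.953 -0.304  0.696]
 [-1.    -0.    -0.    -0.238]
 [ 0.     0.304 -0.953  0.256]
 [ 0.     0.     0.     1.   ]]
```

View pics/w1.png

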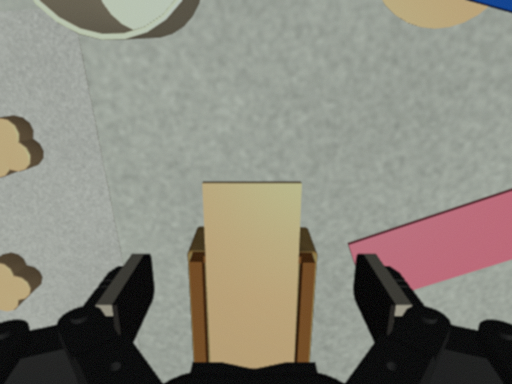

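The wrist view shows the bat overhanging, with its front edge at row 182 and columns 203–300, centred between the fingers.

Emit:
send_rows:
  motion:
    - [1, 0, 0, 0.1, 0, 0, 0]
    - [1, 0, 0, 0.2, 0, 0, 0]
    - [1, 0, 0, 0.25, 0, 0, 0]
    - [1, 0, 0, 0.272, 0, 0, 0]
    - [1, 0, 0, 0.272, 0, 0, 0]
    - [0.8, 0, 0, 0.272, 0, 0, 0]
    - [0.6, 0, 0, 0.272, 0, 0, 0]
    - [0.5, 0, 0, 0.272, 0, 0, 0]
  squeeze: 60

```text
t: 5.88
tcp_pos: [0.6199, -0.2373, 0.2096]
eef_rot: [0.001, 1.0, -0.0, 0.002]
force: [-0.3, 0.3, 2.0]
grip_width: 0.0582
gripper_force: 63.3
```

Emit:
send_rows:
  motion:
    - [0.4, 0, 0, 0, 0, 0, 0]
    - [0.4, 0, 0, 0, 0, 0, 0]
    - [0.4, 0, 0, 0, 0, 0, 0]

```text
t: 6.13
tcp_pos: [0.62, -0.2373, 0.2088]
eef_rot: [0.001, 1.0, -0.0, 0.001]
force: [1.7, -1.6, 4.7]
grip_width: 0.0581
gripper_force: 63.5
```

Emit:
send_rows:
  motion:
    - [0.4, 0, 0, -0.02, 0, 0, 0]
    - [0.4, 0, 0, -0.05, 0, 0, 0]
    - [0.4, 0, 0, -0.1, 0, 0, 0]
    - [0.4, 0, 0, -0.17, 0, 0, 0]
    - [0.4, 0, 0, -0.24, 0, 0, 0]
    - [0.4, 0, 0, -0.3, 0, 0, 0]
    - [0.4, 0, 0, -0.3, 0, 0, 0]

```text
t: 6.72
tcp_pos: [0.62, -0.2371, 0.3025]
eef_rot: [0.001, 1.0, -0.0, 0.003]
force: [-0.0, 0.5, 0.6]
grip_width: 0.0583
gripper_force: 64.1
```

Run:
```python
from h import *
st()
for n in("scene","side"):
    c=read_camera(n); w=cloud(c); x,y,z=w[...,0],w[...,1],w[...,2]
    m=(z>.115)&(z<.2)&(x>.46)&(x<.66)&(abs(y+.237)<.029)&(c["img"].max(2)>100)&(c["img"][...,0]>c["img"][...,2]*1.15)
    P=w[m]; A=np.c_[P[:,:2]-[.56,-.237],np.ones(len(P))]; s=np.linalg.lstsq(A,P[:,2],rcond=None)[0]
    print(n,len(P),"slope x,y",s.round(3), rect(P))
    cv2.imwrite(f"pics/lift_{n}.png",c["img"][:,:,::-1])
```

```text
t 6.72 tcp [ 0.62   -0.2371  0.3025] x_t [ 1.    -0.     0.006] z_t [ 0.006 -0.003 -1.   ] F [-0.04  0.52  0.64] w 0.0583 gf 64.1 j6 1.15
scene 561 slope x,y [0.032 0.082 0.148] (array([ 559.3, -236.8]), array([ 57.2, 161.7]), 89.74)
side 1421 slope x,y [0.004 0.005 0.148] (array([ 557.7, -237. ]), array([ 57.9, 162. ]), 89.95)
```

View pics/lift_side.png

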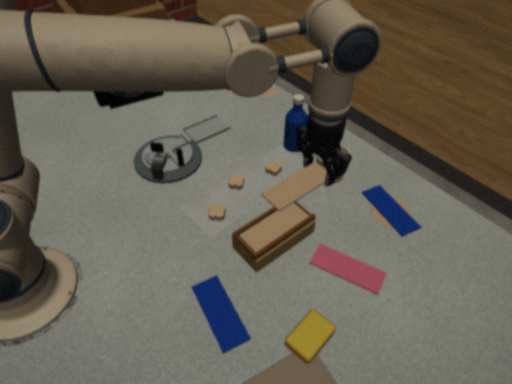

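The side view shows the bat lifted level at (295,185), with the lower bats still in the rack.

Emit:
send_rows:
  motion:
    - [0.4, -0.03, -0.08, 0, 0, 0, 0]
    - [0.4, -0.06, -0.18, 0, 0, 0, 0]
    - [0.4, -0.06, -0.28, 0, 0, 0, 0]
    - [0.4, -0.06, -0.38, 0, 0, 0, 0]
    - [0.4, -0.06, -0.48, 0, 0, 0, 0]
    - [0.4, -0.06, -0.58, 0, 0, 0, 0]
    - [0.4, -0.06, -0.65, 0, 0, 0, 0]

```text
t: 7.4
tcp_pos: [0.6009, -0.0395, 0.2943]
eef_rot: [-0.001, 1.0, 0.001, -0.002]
force: [-0.1, -0.5, -1.1]
grip_width: 0.0581
gripper_force: 64.2
```

Emit:
send_rows:
  motion:
    - [0.4, 0.0, -0.1, 0, 0, 0, 0.03]
    - [0.4, 0.05, -0.2, 0, 0, 0, 0.094]
    - [0.4, 0.1, -0.3, 0, 0, 0, 0.094]
    - [0.4, 0.15, -0.4, 0, 0, 0, 0.094]
    - [0.4, 0.193, -0.5, 0, 0, 0, 0.094]
    - [0.4, 0.193, -0.6, 0, 0, 0, 0.094]
    - [0.4, 0.193, -0.65, 0, 0, 0, 0.094]
    - [0.4, 0.193, -0.65, 0, 0, 0, 0.094]

```text
t: 8.07
tcp_pos: [0.6589, 0.1563, 0.2941]
eef_rot: [-0.0, 1.0, -0.022, -0.002]
force: [0.4, -0.9, -1.3]
grip_width: 0.058
gripper_force: 64.2
```

Emit:
send_rows:
  motion:
    - [0.4, 0, 0, 0, 0, 0, 0]
    - [0.4, 0, 0, 0, 0, 0, 0]
    - [0.4, 0, 0, 0, 0, 0, 0]

```text
t: 8.32
tcp_pos: [0.6595, 0.1515, 0.2966]
eef_rot: [0.0, 1.0, -0.024, -0.0]
force: [-0.5, -0.5, 0.2]
grip_width: 0.058
gripper_force: 64.2
```

```bash
cat > over.py <<'E'
from h import *
st()
for n in("scene","side"):
    c=read_camera(n); w=cloud(c); x,y,z=w[...,0],w[...,1],w[...,2]
    I=c["img"].astype(int); m=(z>.045)&(z<.2)&(x>.48)&(x<.72)&(abs(y-.155)<.045)&(I.max(2)>100)&(I[...,0]>I[...,2]*1.15)
    k,L,s,ce=cv2.connectedComponentsWithStats(m.astype(np.uint8)); i=1+np.argmax(s[1:,4]); P=w[L==i]
    print(n,len(P),rect(P),"z",np.median(P[:,2]).round(4),"slopes",np.linalg.lstsq(np.c_[P[:,:2]-P[:,:2].mean(0),np.ones(len(P))],P[:,2],rcond=None)[0].round(3))
    cv2.imwrite(f"pics/over_{n}.png",cv2.resize(c["img"][110:280,300:470] if n=="scene" else c["img"][90:200,120:280],None,fx=3.5,fy=3.5,interpolation=cv2.INTER_CUBIC)[:,:,::-1])
c=read_camera("wrist"); np.savez("pics/w2.npz",**c); cv2.imwrite("pics/w2.png",c["img"][:,:,::-1])
E
python3 over.py
```

```text
t 8.32 tcp [0.6595 0.1515 0.2966] x_t [ 0.999 -0.049 -0.001] z_t [-0.001 -0.001 -1.   ] F [-0.46 -0.54  0.23] w 0.058 gf 64.2 j6 1.8
scene 681 (array([556.2, 157.4]), array([60. , 78.8]), 86.84) z 0.1436 slopes [-0.003  0.001  0.144]
side 747 (array([596.5, 155.4]), array([ 66. , 159.3]), 86.43) z 0.1464 slopes [0.001 0.006 0.146]
```

View pics/w2.png

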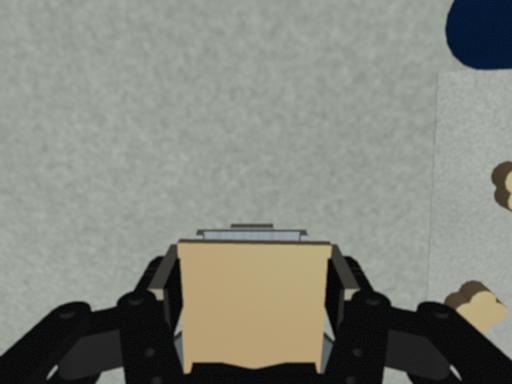

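The wrist view shows the bat's outer edge at row 242, columns 178–331. The cradle's outer end is just behind it at row 231, columns 203–302.

Run:
```python
from h import *
c=dict(np.load("pics/w2.npz"))
print(c["mtx"].round(1))
a=ray(c,[[199,232],[307,232],[203,240],[300,240]],.055); print("cradle end",a.round(4),"mid",a[:2].mean(0).round(4),a[2:].mean(0).round(4))
b=ray(c,[[178,242],[331,242]],.1405); print("bat end",b.round(4),b.mean(0).round(4))
u=np.array([np.cos(np.radians(-2.7)),np.sin(np.radians(-2.7))]);print("expected cradle end",np.array([.4514,.1623])+.189*u)
s=[dict(np.load(f"pics/{n}1.npz")) for n in("scene","side")]
for c,off in zip(s,(-.0007,.0017)):
    w=cloud(c);z=w[...,2]-off; q=w[...,:2]-[.4514,.1623]; r=q@u; t=q@[-u[1],u[0]]
    m=(z>.044)&(z<.062)&(abs(t)<.05)&(r>.06)&(r<.22)
    print("r range",np.percentile(r[m],[.5,99.5]).round(4)); 
    for lo in(.11,.13,.15,.17): k=m&(r>lo)&(r<lo+.02); print(lo,np.percentile(t[k],[1,99]).round(4),np.mean(np.percentile(t[k],[1,99])).round(4))
```

```text
[[346.1   0.  253.4]
 [  0.  346.1 190.4]
 [  0.    0.    1. ]]
cradle end [[0.643  0.1873 0.055 ]
 [0.6396 0.116  0.055 ]
 [0.6371 0.1852 0.055 ]
 [0.634  0.1206 0.055 ]] mid [0.6413 0.1516 0.055 ] [0.6355 0.1529 0.055 ]
bat end [[0.6773 0.1795 0.1405]
 [0.6744 0.1191 0.1405]] [0.6759 0.1493 0.1405]
expected cradle end [0.64019019 0.15339688]
r range [0.061  0.1902]
0.11 [-0.0384  0.0361] -0.0012
0.13 [-0.0386  0.0364] -0.0011
0.15 [-0.0382  0.0359] -0.0012
0.17 [-0.0386  0.0359] -0.0013
r range [0.0612 0.1894]
0.11 [-0.038   0.0392] 0.0006
0.13 [-0.0381  0.0384] 0.0001
0.15 [-0.038   0.0367] -0.0007
0.17 [-0.0386  0.0375] -0.0006
```

Emit:
send_rows:
  motion:
    - [0.4, 0.007, -0.003, 0.06, 0, 0, 0]
    - [0.4, 0.007, -0.003, 0.14, 0, 0, 0]
    - [0.4, 0.007, -0.003, 0.2, 0, 0, 0]
    - [0.4, 0.007, -0.003, 0.24, 0, 0, 0]
    - [0.4, 0.007, -0.003, 0.265, 0, 0, 0]
    - [0.4, 0.007, -0.003, 0.275, 0, 0, 0]
    - [0.4, 0.007, -0.003, 0.275, 0, 0, 0]

```text
t: 9.05
tcp_pos: [0.6617, 0.1535, 0.2143]
eef_rot: [0.0, 1.0, -0.024, -0.0]
force: [-0.3, 0.1, -1.0]
grip_width: 0.0581
gripper_force: 64.2
```

Emit:
send_rows:
  motion:
    - [0.4, 0, 0, 0.006, 0, 0, 0]
    - [0.4, 0, 0, 0.011, 0, 0, 0]
    - [0.4, 0, 0, 0.016, 0, 0, 0]
    - [0.4, 0, 0, 0.02, 0, 0, 0]
    - [0.4, 0, 0, 0.02, 0, 0, 0]

```text
t: 9.47
tcp_pos: [0.6617, 0.1536, 0.2088]
eef_rot: [0.0, 1.0, -0.024, 0.0]
force: [0.4, -1.3, -0.3]
grip_width: 0.058
gripper_force: 64.2
```

```bash
python3 over.py
```

```text
t 9.47 tcp [0.6617 0.1536 0.2088] x_t [ 0.999 -0.047  0.001] z_t [ 0.001 -0.    -1.   ] F [ 0.43 -1.27 -0.3 ] w 0.058 gf 64.2 j6 1.8
scene 678 (array([573.7, 136. ]), array([ 57.6, 141.2]), 60.75) z 0.0571 slopes [ 0.019 -0.003  0.057]
side 751 (array([598.5, 157.2]), array([ 73.3, 159. ]), 86.03) z 0.0589 slopes [-0.01   0.012  0.059]
```

View pics/over_side.png

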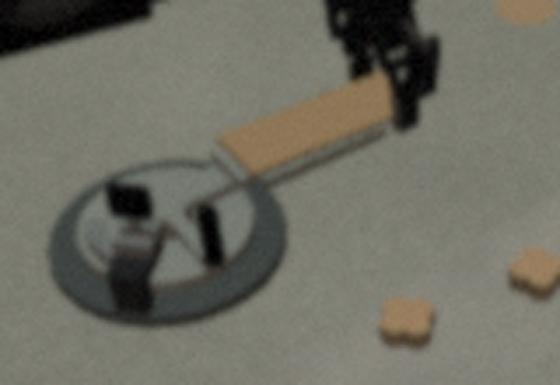

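The side crop shows the bat hovering over the cradle between the cheeks, just above the floor.

Emit:
send_rows:
  motion:
    - [0.4, 0, 0, 0.005, 0, 0, 0]
    - [0.4, 0, 0, 0.01, 0, 0, 0]
    - [0.4, 0, 0, 0.012, 0, 0, 0]
    - [0.4, 0, 0, 0.012, 0, 0, 0]

```text
t: 9.95
tcp_pos: [0.6617, 0.1538, 0.2059]
eef_rot: [0.0, 1.0, -0.024, 0.0]
force: [-1.3, -2.3, 3.7]
grip_width: 0.0579
gripper_force: 64.5
```

Emit:
send_rows:
  motion:
    - [0.4, -0.005, 0, 0, 0, 0, 0]
    - [0.4, -0.01, 0, 0, 0, 0, 0]
    - [0.4, -0.013, 0, 0, 0, 0, 0]
    - [0.4, -0.013, 0, 0, 0, 0, 0]

```text
t: 10.28
tcp_pos: [0.6582, 0.1539, 0.2062]
eef_rot: [-0.0, 1.0, -0.024, 0.002]
force: [4.7, -1.0, 5.7]
grip_width: 0.0585
gripper_force: 64.6
```

Emit:
send_rows:
  motion:
    - [0.4, -0.004, 0, 0, 0, 0, 0]
    - [0.4, -0.008, 0, 0, 0, 0, 0]
    - [0.4, -0.008, 0, 0, 0, 0, 0]

```text
t: 10.53
tcp_pos: [0.6558, 0.154, 0.2062]
eef_rot: [-0.0, 1.0, -0.024, 0.002]
force: [5.5, -1.8, 5.3]
grip_width: 0.0582
gripper_force: 64.6
```

Emit:
send_rows:
  motion:
    - [0.4, -0.004, 0, 0, 0, 0, 0]
    - [0.4, -0.008, 0, 0, 0, 0, 0]
    - [0.4, -0.008, 0, 0, 0, 0, 0]

```text
t: 10.78
tcp_pos: [0.6542, 0.1541, 0.2063]
eef_rot: [-0.0, 1.0, -0.024, 0.003]
force: [9.4, -1.7, 3.5]
grip_width: 0.058
gripper_force: 64.4
```

```bash
python3 over.py
```

```text
t 10.78 tcp [0.6542 0.1541 0.2063] x_t [ 0.999 -0.047  0.007] z_t [ 0.007  0.001 -1.   ] F [ 9.42 -1.71  3.53] w 0.058 gf 64.4 j6 1.8
scene 648 (array([573.8, 155.2]), array([ 58.8, 139.4]), 84.15) z 0.0545 slopes [ 0.016 -0.001  0.055]
side 748 (array([589.3, 156.9]), array([ 71.9, 158.9]), 84.75) z 0.0569 slopes [-0.012  0.     0.057]
```

View pics/over_side.png

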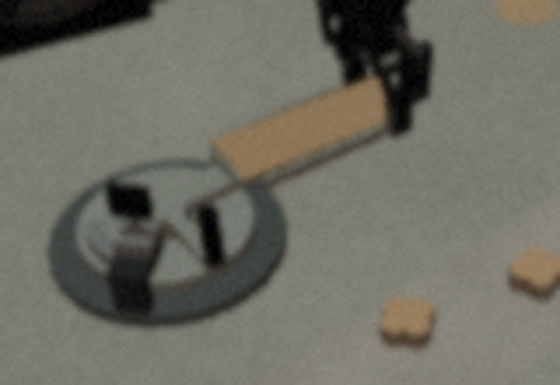

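The bat sits in the cradle with its inner end against the stop. Next: release it, rise and re-measure.

Emit:
send_rows:
  motion:
    - [0.6, 0.002, 0, 0, 0, 0, 0]
    - [0.8, 0.002, 0, 0, 0, 0, 0]
    - [1, 0.002, 0, 0, 0, 0, 0]
    - [1, 0.002, 0, 0, 0, 0, 0]
    - [1, 0.002, 0, -0.1, 0, 0, 0]
    - [1, 0.002, 0, -0.2, 0, 0, 0]
    - [1, 0.002, 0, -0.33, 0, 0, 0]
    - [1, 0.002, 0, -0.33, 0, 0, 0]

```text
t: 11.6
tcp_pos: [0.654, 0.1546, 0.3131]
eef_rot: [-0.001, 1.0, -0.023, 0.006]
force: [0.2, 0.0, 2.2]
grip_width: 0.0856
gripper_force: 0.0
```

```bash
cat > med.py <<'E'
from h import *
s,M=st()
G=[]
for n in("scene","side"):
    c=read_camera(n); w=cloud(c); x,y,z=w[...,0],w[...,1],w[...,2]
    off=np.nanmedian(z[(abs(x-.5)<.3)&(abs(y)<.4)&(z<.006)]); z=z-off
    I=c["img"].astype(int); wm=(I[...,0]>I[...,2]*1.2)&(I.max(2)>90)
    m=wm&(z>.010)&(z<.025)&(x>.33)&(x<.8)&(y>-.185)&(y<.3)
    k,L,t,ce=cv2.connectedComponentsWithStats(m.astype(np.uint8))
    for i in range(1,k):
        if t[i,4]>50: r=rect(w[(L==i)&(z>.0145)]); print(n,"med",r,"lobes at",((r[2]+45)%90).__round__(1),t[i,4])
    A=np.array([.4514,.1623]);u=np.array([.9989,-.0471]); q=w[...,:2]-A; R=q@u; T=q@[-u[1],u[0]]
    m=wm&(z>.05)&(z<.060)&(R>.05)&(R<.25)&(abs(T)<.045)
    if m.sum()>20: print(n," bat R",np.percentile(R[m],[1,99]).round(4),"T",np.percentile(T[m],[2,98]).round(4),"z",np.median(z[m]).round(4))
    m=wm&(z>.064)&(z<.085)&(R>.05)&(R<.25)&(abs(T)<.05)
    k,L,t,ce=cv2.connectedComponentsWithStats(m.astype(np.uint8))
    for i in range(1,k):
        if t[i,4]>40: r=rect(np.c_[R[L==i],T[L==i]]); print(n,"  on bat R,T",r,"z",np.percentile(z[L==i],80).round(4))
E
python3 med.py
```

```text
t 11.6 tcp [0.654  0.1546 0.3131] x_t [ 0.999 -0.047  0.011] z_t [ 0.011  0.003 -1.   ] F [0.22 0.01 2.2 ] w 0.0856 gf 0.0 j6 1.8
scene med (array([440. , -90.1]), array([37.4, 37.2]), 42.96) lobes at 88.0 162
scene med (array([540.1, -36.9]), array([37.5, 37.7]), 44.36) lobes at 89.4 199
scene med (array([652.5, -59.3]), array([37.2, 39.1]), 20.54) lobes at 65.5 242
scene  bat R [0.0634 0.2222] T [-0.0282  0.0318] z 0.0538
side med (array([ 788. , -147.8]), array([11. , 42.1]), 37.46) lobes at 82.5 62
side med (array([651.8, -59.3]), array([39.1, 37. ]), 21.81) lobes at 66.8 146
side med (array([539.5, -36.1]), array([39.5, 40.1]), 33.63) lobes at 78.6 154
side med (array([437.9, -88.6]), array([37.3, 37.2]), 44.59) lobes at 89.6 184
side  bat R [0.0603 0.2206] T [-0.0333  0.0333] z 0.0543
```

Emit:
send_rows:
  motion:
    - [1, 0.005, 0.1, 0, 0, 0, 0.2]
    - [1, 0.01, 0.22, 0, 0, 0, 0.4]
    - [1, 0.015, 0.34, 0, 0, 0, 0.6]
    - [1, 0.02, 0.46, 0, 0, 0, 0.743]
    - [1, 0.027, 0.58, 0, 0, 0, 0.743]
    - [1, 0.027, 0.68, 0, 0, 0, 0.743]
    - [1, 0.027, 0.711, 0, 0, 0, 0.743]
    - [1, 0.027, 0.711, 0, 0, 0, 0.743]

```text
t: 12.37
tcp_pos: [0.651, -0.0618, 0.3014]
eef_rot: [0.0, 0.978, -0.21, -0.002]
force: [-0.2, 1.1, 0.1]
grip_width: 0.0854
gripper_force: 0.0
```

Emit:
send_rows:
  motion:
    - [1, 0, 0, 0.0, 0, 0, 0]
    - [1, 0, 0, 0.1, 0, 0, 0]
    - [1, 0, 0, 0.2, 0, 0, 0]
    - [1, 0, 0, 0.26, 0, 0, 0]
    - [1, 0, 0, 0.3, 0, 0, 0]
    - [1, 0, 0, 0.3, 0, 0, 0]
    - [1, 0, 0, 0.3, 0, 0, 0]

```text
t: 12.95
tcp_pos: [0.6516, -0.058, 0.2135]
eef_rot: [-0.0, 0.978, -0.207, -0.001]
force: [0.3, 0.4, 1.1]
grip_width: 0.0853
gripper_force: 0.0
```

Run:
```python
from h import *
st()
c=read_camera("wrist"); np.savez("pics/w3.npz",**c); cv2.imwrite("pics/w3.png",c["img"][:,:,::-1])
```

```text
t 12.95 tcp [ 0.6516 -0.058   0.2135] x_t [ 0.914 -0.405 -0.001] z_t [-0.001  0.    -1.   ] F [0.34 0.4  1.07] w 0.0853 gf 0.0 j6 1.85
```

View pics/w3.png

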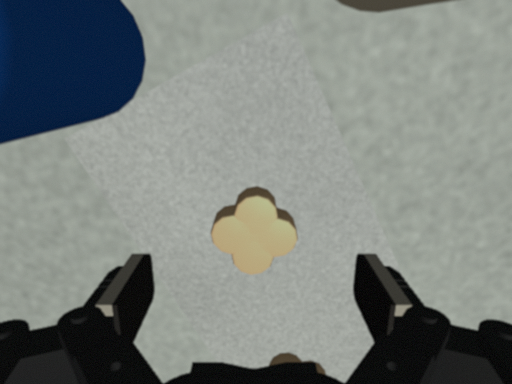

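The wrist view shows the medallion's top face at (255,233), centred between the fingers and lined up with the lobes.

Run:
```python
from h import *
c=dict(np.load("pics/w3.npz")); print(ray(c,[[255,233],[213,232],[297,235]],.018).round(4))
```

```text
[[ 0.6531 -0.0606  0.018 ]
 [ 0.6624 -0.0411  0.018 ]
 [ 0.6433 -0.08    0.018 ]]
```

Emit:
send_rows:
  motion:
    - [1, 0, 0, 0.05, 0, 0, 0]
    - [1, 0, 0, 0.09, 0, 0, 0]
    - [1, 0, 0, 0.117, 0, 0, 0]
    - [1, 0, 0, 0.117, 0, 0, 0]
    - [0.7, 0, 0, 0.117, 0, 0, 0]
    - [0.5, 0, 0, 0.117, 0, 0, 0]
    - [0.3, 0, 0, 0.117, 0, 0, 0]
    - [0.3, 0, 0, 0.117, 0, 0, 0]
  squeeze: 40

```text
t: 13.67
tcp_pos: [0.652, -0.0594, 0.1805]
eef_rot: [-0.0, 0.978, -0.208, 0.001]
force: [0.7, -0.6, -0.2]
grip_width: 0.0451
gripper_force: 40.5
```

Emit:
send_rows:
  motion:
    - [0.3, 0, 0, 0, 0, 0, 0]
    - [0.3, 0, 0, 0, 0, 0, 0]
    - [0.3, 0, 0, -0.1, 0, 0, 0]
    - [0.3, 0, 0, -0.2, 0, 0, 0]
    - [0.3, 0, 0, -0.3, 0, 0, 0]
    - [0.3, 0, 0, -0.35, 0, 0, 0]
    - [0.3, 0, 0, -0.35, 0, 0, 0]

```text
t: 14.25
tcp_pos: [0.6522, -0.0594, 0.2895]
eef_rot: [-0.0, 0.978, -0.208, 0.004]
force: [0.6, -0.2, 1.3]
grip_width: 0.0448
gripper_force: 40.8
```

Emit:
send_rows:
  motion:
    - [0.3, -0.05, -0.09, 0, 0, 0, -0.2]
    - [0.3, -0.1, -0.2, 0, 0, 0, -0.4]
    - [0.3, -0.15, -0.31, 0, 0, 0, -0.6]
    - [0.3, -0.2, -0.42, 0, 0, 0, -0.74]
    - [0.3, -0.25, -0.53, 0, 0, 0, -0.74]
    - [0.3, -0.313, -0.64, 0, 0, 0, -0.74]
    - [0.3, -0.313, -0.64, 0, 0, 0, -0.74]
    - [0.3, -0.313, -0.64, 0, 0, 0, -0.74]

```text
t: 14.92
tcp_pos: [0.6432, 0.1566, 0.2816]
eef_rot: [0.0, 1.0, -0.022, -0.001]
force: [-0.7, 1.0, -0.5]
grip_width: 0.045
gripper_force: 40.9
```

Emit:
send_rows:
  motion:
    - [0.3, 0, 0, 0.05, 0, 0, 0]
    - [0.3, 0, 0, 0.1, 0, 0, 0]
    - [0.3, 0, 0, 0.12, 0, 0, 0]
    - [0.3, 0, 0, 0.12, 0, 0, 0]
    - [0.3, 0, 0, 0.12, 0, 0, 0]

```text
t: 15.33
tcp_pos: [0.6438, 0.1533, 0.247]
eef_rot: [0.0, 1.0, -0.025, -0.001]
force: [0.3, -0.0, 0.4]
grip_width: 0.0451
gripper_force: 40.8
```

```bash
python3 med.py
```

```text
t 15.33 tcp [0.6438 0.1533 0.247 ] x_t [ 0.999 -0.05  -0.002] z_t [-0.002 -0.    -1.   ] F [ 0.32 -0.    0.39] w 0.0451 gf 40.8 j6 1.8
scene med (array([438.9, -88.8]), array([38. , 36.8]), 48.61) lobes at 3.6 164
scene med (array([539.4, -36.7]), array([38.3, 37.1]), 45.82) lobes at 0.8 202
scene  bat R [0.0606 0.2223] T [-0.0284  0.0298] z 0.0538
scene   on bat R,T (array([194.6,   3.2]), array([32.3, 41.7]), 31.12) z 0.0845
side med (array([ 785.6, -148. ]), array([14.1, 49.5]), 37.6) lobes at 82.6 65
side med (array([540.7, -35.5]), array([40.3, 36.9]), 41.31) lobes at 86.3 158
side med (array([437.7, -89. ]), array([38.1, 36.2]), 44.22) lobes at 89.2 185
side  bat R [0.06   0.2182] T [-0.0355  0.0337] z 0.0545
```

Emit:
send_rows:
  motion:
    - [0.3, 0, -0.003, 0.02, 0, 0, 0]
    - [0.3, 0, -0.003, 0.03, 0, 0, 0]
    - [0.3, 0, -0.003, 0.036, 0, 0, 0]
    - [0.3, 0, -0.003, 0.038, 0, 0, 0]
    - [0.3, 0, -0.003, 0.038, 0, 0, 0]

```text
t: 15.85
tcp_pos: [0.6438, 0.1552, 0.236]
eef_rot: [0.0, 1.0, -0.024, -0.0]
force: [-0.1, 0.2, -0.5]
grip_width: 0.0446
gripper_force: 40.8
```

Emit:
send_rows:
  motion:
    - [0.3, 0, 0, 0.002, 0, 0, 0]
    - [0.3, 0, 0, 0.004, 0, 0, 0]
    - [0.3, 0, 0, 0.004, 0, 0, 0]

```text
t: 16.1
tcp_pos: [0.6439, 0.1552, 0.2352]
eef_rot: [-0.0, 1.0, -0.024, 0.0]
force: [-0.2, 0.8, -0.9]
grip_width: 0.0447
gripper_force: 40.8
```

Emit:
send_rows:
  motion:
    - [0.3, 0, 0.002, 0.003, 0, 0, 0]
    - [0.3, 0, 0.002, 0.005, 0, 0, 0]
    - [0.3, 0, 0.002, 0.005, 0, 0, 0]

```text
t: 16.35
tcp_pos: [0.6439, 0.1546, 0.2342]
eef_rot: [-0.0, 1.0, -0.024, 0.0]
force: [-1.1, 0.3, 2.5]
grip_width: 0.045
gripper_force: 41.0
```

Emit:
send_rows:
  motion:
    - [0.5, 0, 0, 0, 0, 0, 0]
    - [0.8, 0, 0, 0, 0, 0, 0]
    - [1, 0, 0, 0, 0, 0, 0]
    - [1, 0, 0, -0.05, 0, 0, 0]
    - [1, 0, 0, -0.13, 0, 0, 0]
    - [1, 0, 0, -0.2, 0, 0, 0]
    - [1, 0, 0, -0.233, 0, 0, 0]

```text
t: 16.93
tcp_pos: [0.6442, 0.1547, 0.3068]
eef_rot: [-0.0, 1.0, -0.024, 0.002]
force: [0.4, -0.8, 0.3]
grip_width: 0.0852
gripper_force: 0.0
```

Emit:
send_rows:
  motion:
    - [1, -0.05, 0.11, 0, 0, 0, -0.094]
    - [1, -0.1, 0.22, 0, 0, 0, -0.094]
    - [1, -0.16, 0.33, 0, 0, 0, -0.094]
    - [1, -0.21, 0.44, 0, 0, 0, -0.094]
    - [1, -0.27, 0.55, 0, 0, 0, -0.094]
    - [1, -0.316, 0.652, 0, 0, 0, -0.094]
    - [1, -0.316, 0.652, 0, 0, 0, -0.094]
    - [1, -0.316, 0.652, 0, 0, 0, -0.094]

```text
t: 17.6
tcp_pos: [0.539, -0.0376, 0.3033]
eef_rot: [-0.0, 1.0, -0.002, 0.0]
force: [-0.0, -0.1, -0.7]
grip_width: 0.085
gripper_force: 0.0
```

Emit:
send_rows:
  motion:
    - [1, 0, 0, 0.1, 0, 0, 0]
    - [1, 0, 0, 0.2, 0, 0, 0]
    - [1, 0, 0, 0.28, 0, 0, 0]
    - [1, 0, 0, 0.28, 0, 0, 0]
    - [1, 0, 0, 0.28, 0, 0, 0]

```text
t: 18.02
tcp_pos: [0.5394, -0.0353, 0.218]
eef_rot: [-0.0, 1.0, -0.0, -0.002]
force: [0.4, -0.6, 0.3]
grip_width: 0.0853
gripper_force: 0.0
```

```bash
python3 med.py
cat > wm.py <<'E'
from h import *
c=read_camera("wrist"); I=c["img"].astype(int)
m=((I[...,0]>I[...,2]*1.3)&(I.max(2)>150)).astype(np.uint8); m[300:]=0
k,L,t,ce=cv2.connectedComponentsWithStats(m)
for i in range(1,k):
    if t[i,4]>1500 and t[i,4]<12000:
        v,u=np.nonzero(L==i); P=ray(c,np.c_[u,v],.018); print("wrist med",ce[i].round(),P.mean(0).round(4),rect(P),t[i,4])
E
python3 wm.py
```

```text
t 18.02 tcp [ 0.5394 -0.0353  0.218 ] x_t [ 1.    -0.001 -0.004] z_t [-0.004  0.001 -1.   ] F [ 0.36 -0.57  0.35] w 0.0853 gf 0.0 j6 1.44
scene med (array([540.5, -36.9]), array([39.2, 35.9]), 48.26) lobes at 3.3 201
scene  bat R [0.0618 0.222 ] T [-0.0279  0.032 ] z 0.0539
scene   on bat R,T (array([192.9,   0.6]), array([38.1, 37.7]), 44.93) z 0.0728
side med (array([ 786.7, -149.2]), array([11.7, 52.3]), 35.13) lobes at 80.1 72
side med (array([540.2, -35. ]), array([42.4, 37.1]), 42.88) lobes at 87.9 157
side med (array([437.4, -88.6]), array([38.3, 38.2]), 47.21) lobes at 2.2 189
side  bat R [0.0603 0.1776] T [-0.0334  0.0337] z 0.0544
wrist med [252. 234.] [ 0.5387 -0.0357  0.018 ] (array([539.5, -36.7]), array([36.7, 36.6]), 43.12) 3425
```

Emit:
send_rows:
  motion:
    - [1, 0, 0, 0.06, 0, 0, 0]
    - [1, 0, 0, 0.1, 0, 0, 0]
    - [1, 0, 0, 0.127, 0, 0, 0]
    - [1, 0, 0, 0.127, 0, 0, 0]
    - [0.7, 0, 0, 0.127, 0, 0, 0]
    - [0.5, 0, 0, 0.127, 0, 0, 0]
    - [0.3, 0, 0, 0.127, 0, 0, 0]
    - [0.3, 0, 0, 0.127, 0, 0, 0]

```text
t: 18.83
tcp_pos: [0.5401, -0.0363, 0.183]
eef_rot: [0.0, 1.0, -0.001, 0.001]
force: [-0.0, -0.5, 0.7]
grip_width: 0.0444
gripper_force: 40.7
```

Emit:
send_rows:
  motion:
    - [0.3, 0, 0, 0, 0, 0, 0]
    - [0.3, 0, 0, 0, 0, 0, 0]
    - [0.3, 0, 0, -0.1, 0, 0, 0]
    - [0.3, 0, 0, -0.2, 0, 0, 0]
    - [0.3, 0, 0, -0.3, 0, 0, 0]
    - [0.3, 0, 0, -0.35, 0, 0, 0]
    - [0.3, 0, 0, -0.35, 0, 0, 0]
    - [0.3, 0, 0, -0.35, 0, 0, 0]

```text
t: 19.5
tcp_pos: [0.5398, -0.0362, 0.287]
eef_rot: [0.0, 1.0, -0.001, 0.001]
force: [-0.2, -1.2, -0.6]
grip_width: 0.0446
gripper_force: 41.1
```

Emit:
send_rows:
  motion:
    - [0.3, 0.03, -0.1, 0, 0, 0, 0.05]
    - [0.3, 0.06, -0.2, 0, 0, 0, 0.094]
    - [0.3, 0.09, -0.31, 0, 0, 0, 0.094]
    - [0.3, 0.12, -0.42, 0, 0, 0, 0.094]
    - [0.3, 0.15, -0.53, 0, 0, 0, 0.094]
    - [0.3, 0.178, -0.643, 0, 0, 0, 0.094]
    - [0.3, 0.178, -0.643, 0, 0, 0, 0.094]
    - [0.3, 0.178, -0.643, 0, 0, 0, 0.094]

```text
t: 20.17
tcp_pos: [0.593, 0.1583, 0.2832]
eef_rot: [0.001, 1.0, -0.023, -0.002]
force: [0.3, -0.3, 0.2]
grip_width: 0.0448
gripper_force: 41.1
```

Emit:
send_rows:
  motion:
    - [0.3, 0, 0, 0.05, 0, 0, 0]
    - [0.3, 0, 0, 0.1, 0, 0, 0]
    - [0.3, 0, 0, 0.14, 0, 0, 0]
    - [0.3, 0, 0, 0.15, 0, 0, 0]
    - [0.3, 0, 0, 0.15, 0, 0, 0]

```text
t: 20.58
tcp_pos: [0.5928, 0.1556, 0.2391]
eef_rot: [0.001, 1.0, -0.025, -0.002]
force: [-0.4, -0.1, 0.6]
grip_width: 0.0445
gripper_force: 41.1
```

Emit:
send_rows:
  motion:
    - [0.3, 0, -0.002, 0.005, 0, 0, 0]
    - [0.3, 0, -0.002, 0.009, 0, 0, 0]
    - [0.3, 0, -0.002, 0.009, 0, 0, 0]

```text
t: 20.83
tcp_pos: [0.5936, 0.1571, 0.2396]
eef_rot: [-0.0, 1.0, -0.024, 0.001]
force: [-0.8, -0.2, -0.1]
grip_width: 0.0447
gripper_force: 41.1
```

Emit:
send_rows:
  motion:
    - [0.3, 0, 0, 0.002, 0, 0, 0]
    - [0.3, 0, 0, 0.004, 0, 0, 0]
    - [0.3, 0, 0, 0.004, 0, 0, 0]

```text
t: 21.08
tcp_pos: [0.5934, 0.1573, 0.2378]
eef_rot: [-0.0, 1.0, -0.024, 0.0]
force: [-1.1, 0.3, -0.3]
grip_width: 0.0444
gripper_force: 41.1
```

Emit:
send_rows:
  motion:
    - [0.3, 0, 0, 0.003, 0, 0, 0]
    - [0.3, 0, 0, 0.005, 0, 0, 0]
    - [0.3, 0, 0, 0.005, 0, 0, 0]

```text
t: 21.33
tcp_pos: [0.5934, 0.1573, 0.2368]
eef_rot: [-0.0, 1.0, -0.024, 0.0]
force: [-2.2, -0.4, 4.4]
grip_width: 0.0442
gripper_force: 41.5
```

Emit:
send_rows:
  motion:
    - [0.5, 0, 0, 0, 0, 0, 0]
    - [0.8, 0, 0, 0, 0, 0, 0]
    - [1, 0, 0, 0, 0, 0, 0]
    - [1, 0, 0, -0.05, 0, 0, 0]
    - [1, 0, 0, -0.13, 0, 0, 0]
    - [1, 0, 0, -0.2, 0, 0, 0]
    - [1, 0, 0, -0.233, 0, 0, 0]

```text
t: 21.92
tcp_pos: [0.5937, 0.1573, 0.3088]
eef_rot: [-0.0, 1.0, -0.024, 0.002]
force: [0.8, 0.5, 0.9]
grip_width: 0.0853
gripper_force: 0.0
```

Emit:
send_rows:
  motion:
    - [1, -0.06, 0.11, 0, 0, 0, -0.094]
    - [1, -0.12, 0.22, 0, 0, 0, -0.094]
    - [1, -0.18, 0.33, 0, 0, 0, -0.094]
    - [1, -0.24, 0.44, 0, 0, 0, -0.094]
    - [1, -0.31, 0.55, 0, 0, 0, -0.094]
    - [1, -0.37, 0.66, 0, 0, 0, -0.094]
    - [1, -0.44, 0.77, 0, 0, 0, -0.094]
    - [1, -0.476, 0.845, 0, 0, 0, -0.094]

```text
t: 22.58
tcp_pos: [0.4365, -0.0909, 0.3053]
eef_rot: [0.0, 1.0, -0.001, -0.001]
force: [0.2, 0.1, 0.4]
grip_width: 0.0854
gripper_force: 0.0
```

Emit:
send_rows:
  motion:
    - [1, 0, 0, 0, 0, 0, 0]
    - [1, 0, 0, 0.1, 0, 0, 0]
    - [1, 0, 0, 0.2, 0, 0, 0]
    - [1, 0, 0, 0.28, 0, 0, 0]
    - [1, 0, 0, 0.28, 0, 0, 0]
    - [1, 0, 0, 0.28, 0, 0, 0]

```text
t: 23.08
tcp_pos: [0.4381, -0.0886, 0.2205]
eef_rot: [-0.001, 1.0, -0.001, -0.002]
force: [-0.3, 0.3, 0.9]
grip_width: 0.0856
gripper_force: 0.0
```

```bash
python3 med.py; python3 wm.py
```

```text
t 23.08 tcp [ 0.4381 -0.0886  0.2205] x_t [ 1.    -0.001 -0.004] z_t [-0.004  0.001 -1.   ] F [-0.26  0.3   0.93] w 0.0856 gf 0.0 j6 1.3
scene med (array([438.9, -89.5]), array([38.6, 36.3]), 47.53) lobes at 2.5 164
scene  bat R [0.0615 0.2222] T [-0.0284  0.0324] z 0.0539
scene   on bat R,T (array([141.9,   0.8]), array([39. , 39.1]), 43.12) z 0.0728
scene   on bat R,T (array([192.2,   0.8]), array([38.1, 38. ]), 42.09) z 0.0728
side med (array([ 786. , -147.6]), array([12.2, 49.6]), 38.42) lobes at 83.4 69
side med (array([438. , -88.1]), array([40.5, 34.9]), 50.43) lobes at 5.4 178
side  bat R [0.0589 0.2217] T [-0.0291  0.0341] z 0.0543
wrist med [251. 233.] [ 0.4372 -0.0886  0.018 ] (array([438. , -89.7]), array([36.6, 36.7]), 45.33) 3337
```

Both placed medallions lie flat on the middle line. Next is the third.

Emit:
send_rows:
  motion:
    - [1, 0, 0, 0.06, 0, 0, 0]
    - [1, 0, 0, 0.1, 0, 0, 0]
    - [1, 0, 0, 0.133, 0, 0, 0]
    - [1, 0, 0, 0.133, 0, 0, 0]
    - [0.7, 0, 0, 0.133, 0, 0, 0]
    - [0.5, 0, 0, 0.133, 0, 0, 0]
    - [0.3, 0, 0, 0.133, 0, 0, 0]
    - [0.3, 0, 0, 0.133, 0, 0, 0]

```text
t: 23.9
tcp_pos: [0.4389, -0.0892, 0.1834]
eef_rot: [0.0, 1.0, -0.001, 0.001]
force: [-0.2, 0.3, 0.4]
grip_width: 0.0444
gripper_force: 40.8
```

Emit:
send_rows:
  motion:
    - [0.3, 0, 0, 0, 0, 0, 0]
    - [0.3, 0, 0, 0, 0, 0, 0]
    - [0.3, 0, 0, -0.1, 0, 0, 0]
    - [0.3, 0, 0, -0.2, 0, 0, 0]
    - [0.3, 0, 0, -0.3, 0, 0, 0]
    - [0.3, 0, 0, -0.38, 0, 0, 0]
    - [0.3, 0, 0, -0.38, 0, 0, 0]
    - [0.3, 0, 0, -0.38, 0, 0, 0]

```text
t: 24.57
tcp_pos: [0.4387, -0.0891, 0.2975]
eef_rot: [0.0, 1.0, -0.001, 0.001]
force: [0.2, 0.1, -1.5]
grip_width: 0.0445
gripper_force: 41.2
```

Emit:
send_rows:
  motion:
    - [0.3, 0.06, -0.11, 0, 0, 0, 0.05]
    - [0.3, 0.12, -0.22, 0, 0, 0, 0.094]
    - [0.3, 0.18, -0.34, 0, 0, 0, 0.094]
    - [0.3, 0.24, -0.46, 0, 0, 0, 0.094]
    - [0.3, 0.29, -0.58, 0, 0, 0, 0.094]
    - [0.3, 0.33, -0.7, 0, 0, 0, 0.094]
    - [0.3, 0.345, -0.8, 0, 0, 0, 0.094]
    - [0.3, 0.345, -0.827, 0, 0, 0, 0.094]

```text
t: 25.23
tcp_pos: [0.5422, 0.1628, 0.293]
eef_rot: [-0.0, 1.0, -0.022, -0.002]
force: [0.3, -1.1, -0.6]
grip_width: 0.0444
gripper_force: 41.2
```

Emit:
send_rows:
  motion:
    - [0.3, 0, 0, 0, 0, 0, 0]
    - [0.3, 0, 0, 0.06, 0, 0, 0]
    - [0.3, 0, 0, 0.12, 0, 0, 0]
    - [0.3, 0, 0, 0.17, 0, 0, 0]
    - [0.3, 0, 0, 0.18, 0, 0, 0]
    - [0.3, 0, 0, 0.18, 0, 0, 0]
    - [0.3, 0, 0, 0.18, 0, 0, 0]

```text
t: 25.82
tcp_pos: [0.5423, 0.158, 0.2423]
eef_rot: [0.0, 1.0, -0.025, -0.0]
force: [-0.3, -0.4, -0.1]
grip_width: 0.0443
gripper_force: 41.2
```

Emit:
send_rows:
  motion:
    - [0.3, 0, -0.002, 0.006, 0, 0, 0]
    - [0.3, 0, -0.002, 0.011, 0, 0, 0]
    - [0.3, 0, -0.002, 0.011, 0, 0, 0]
    - [0.3, 0, -0.002, 0.011, 0, 0, 0]

```text
t: 26.15
tcp_pos: [0.5425, 0.1595, 0.2392]
eef_rot: [-0.0, 1.0, -0.024, 0.0]
force: [-0.1, 0.7, -0.4]
grip_width: 0.0445
gripper_force: 41.2
```

Emit:
send_rows:
  motion:
    - [0.3, 0, 0, 0.003, 0, 0, 0]
    - [0.3, 0, 0, 0.006, 0, 0, 0]
    - [0.3, 0, 0, 0.006, 0, 0, 0]

```text
t: 26.4
tcp_pos: [0.5424, 0.1596, 0.2373]
eef_rot: [-0.0, 1.0, -0.024, 0.0]
force: [-0.4, 0.1, 0.6]
grip_width: 0.0443
gripper_force: 41.4
```

Emit:
send_rows:
  motion:
    - [0.3, 0, 0, 0.002, 0, 0, 0]
    - [0.5, 0, 0, 0.002, 0, 0, 0]
    - [0.8, 0, 0, 0, 0, 0, 0]
    - [1, 0, 0, 0, 0, 0, 0]
    - [1, 0, 0, -0.08, 0, 0, 0]
    - [1, 0, 0, -0.16, 0, 0, 0]
    - [1, 0, 0, -0.24, 0, 0, 0]
    - [1, 0, 0, -0.26, 0, 0, 0]

```text
t: 27.07
tcp_pos: [0.5429, 0.1596, 0.3194]
eef_rot: [-0.001, 1.0, -0.024, 0.003]
force: [0.9, -0.2, 0.3]
grip_width: 0.0854
gripper_force: 0.0
```

Emit:
send_rows:
  motion:
    - [1, -0.1, 0.03, 0, 0, 0, -0.2]
    - [1, -0.22, 0.07, 0, 0, 0, -0.4]
    - [1, -0.34, 0.11, 0, 0, 0, -0.6]
    - [1, -0.431, 0.136, 0, 0, 0, -0.8]
    - [1, -0.431, 0.136, 0, 0, 0, -0.932]
    - [1, -0.431, 0.136, 0, 0, 0, -0.932]

```text
t: 27.57
tcp_pos: [0.4101, 0.1248, 0.3144]
eef_rot: [0.0, 0.978, 0.208, 0.0]
force: [0.4, 0.0, -0.9]
grip_width: 0.0852
gripper_force: 0.0
```

Emit:
send_rows:
  motion:
    - [1, 0, 0, 0, 0, 0, -0.25]
    - [1, 0, 0, 0, 0, 0, -0.5]
    - [1, 0, 0, 0, 0, 0, -0.75]
    - [1, 0, 0, 0, 0, 0, -0.932]
    - [1, 0, 0, 0, 0, 0, -0.932]

```text
t: 27.98
tcp_pos: [0.4119, 0.1252, 0.3142]
eef_rot: [-0.0, 0.904, 0.428, -0.0]
force: [0.2, -0.0, 0.7]
grip_width: 0.085
gripper_force: 0.0
```

Emit:
send_rows:
  motion:
    - [1, 0, 0, 0, 0, 0, -0.25]
    - [1, 0, 0, 0, 0, 0, -0.5]
    - [1, 0, 0, 0, 0, 0, -0.75]
    - [1, 0, 0, 0, 0, 0, -0.932]
    - [1, 0, 0, 0, 0, 0, -0.932]

```text
t: 28.4
tcp_pos: [0.4117, 0.1252, 0.3144]
eef_rot: [-0.0, 0.781, 0.624, -0.0]
force: [0.5, 0.0, -0.4]
grip_width: 0.0854
gripper_force: 0.0
```

Emit:
send_rows:
  motion:
    - [1, 0, 0, 0, 0, 0, -0.25]
    - [1, 0, 0, 0, 0, 0, -0.5]
    - [1, 0, 0, 0, 0, 0, -0.75]
    - [1, 0, 0, 0, 0, 0, -0.932]
    - [1, 0, 0, 0, 0, 0, -0.932]

```text
t: 28.82
tcp_pos: [0.4116, 0.1251, 0.3146]
eef_rot: [-0.0, 0.617, 0.787, -0.0]
force: [-0.0, -0.5, -0.5]
grip_width: 0.0855
gripper_force: 0.0
```

Emit:
send_rows:
  motion:
    - [0.6, 0, 0, 0, 0, 0, -0.25]
    - [0.6, 0, 0, 0, 0, 0, -0.5]
    - [0.6, 0, 0, 0, 0, 0, -0.75]
    - [0.6, 0, 0, 0, 0, 0, -0.932]
    - [0.6, 0, 0, 0, 0, 0, -0.932]
    - [0.6, 0, 0, 0, 0, 0, -0.932]

```text
t: 29.32
tcp_pos: [0.4114, 0.1251, 0.3148]
eef_rot: [-0.0, 0.42, 0.907, -0.0]
force: [1.3, -0.5, -0.2]
grip_width: 0.0514
gripper_force: 0.0
```

```bash
python3 med.py
python3 - <<'E'
from h import *
c=read_camera("wrist"); w=cloud(c); np.savez("pics/w4.npz",**c); cv2.imwrite("pics/w4.png",c["img"][:,:,::-1])
m=(w[...,2]>.1)&(w[...,2]<.112)&(np.hypot(w[...,0]-.4115,w[...,1]-.125)<.03)
if m.sum()>20: print(rect(w[m]),np.median(w[m][:,2]))
E
```

```text
t 29.32 tcp [0.4114 0.1251 0.3148] x_t [-0.646  0.763  0.   ] z_t [-0. -0. -1.] F [ 1.33 -0.48 -0.19] w 0.0514 gf 0.0 j6 -0.49
scene  bat R [0.0616 0.2224] T [-0.0287  0.0324] z 0.0539
scene   on bat R,T (array([90.6,  0.3]), array([38.5, 38.1]), 42.71) z 0.073
scene   on bat R,T (array([142.5,   0.2]), array([38.5, 37.2]), 43.81) z 0.0728
scene   on bat R,T (array([192. ,   1.7]), array([37.9, 39.5]), 44.26) z 0.0727
side med (array([ 785.1, -146.4]), array([11.5, 47.6]), 42.79) lobes at 87.8 64
side  bat R [0.0599 0.2202] T [-0.0354  0.0352] z 0.0544
side   on bat R,T (array([166.9,   0.3]), array([47. , 95.6]), 89.38) z 0.0731
side   on bat R,T (array([91.1,  2.4]), array([40.9, 39. ]), 45.02) z 0.0733
(array([409. , 126.4]), array([12. , 31.4]), 42.4) 0.10418604834382231
```

View pics/w4.png

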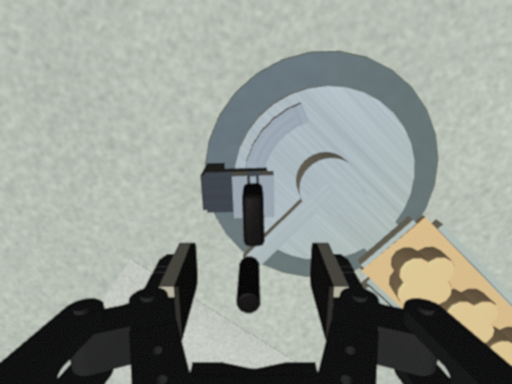

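The wrist view shows the knob at (253,214) in line with the closing fingers, the post at (248,285) and the loaded bat lower right. The plunger stands on a bracket fixed to the base.

Emit:
send_rows:
  motion:
    - [0.6, 0.004, 0, 0.06, 0, 0, 0]
    - [0.6, 0.004, 0, 0.13, 0, 0, 0]
    - [0.6, 0.004, 0, 0.18, 0, 0, 0]
    - [0.6, 0.004, 0, 0.205, 0, 0, 0]
    - [0.6, 0.004, 0, 0.205, 0, 0, 0]
    - [0.3, 0.004, 0, 0.205, 0, 0, 0]
    - [0.1, 0.004, 0, 0.205, 0, 0, 0]
    - [0, 0.004, 0, 0.205, 0, 0, 0]
  squeeze: 60

```text
t: 30.13
tcp_pos: [0.4108, 0.126, 0.2549]
eef_rot: [0.001, 0.417, 0.909, 0.001]
force: [0.3, -0.2, -0.6]
grip_width: 0.0156
gripper_force: 0.0
```

Emit:
send_rows:
  motion:
    - [0, 0, 0, 0, 0, 0, 0]
    - [0, 0, 0, 0, 0, 0, 0]
    - [0, 0, 0, 0, 0, 0, 0]

```text
t: 30.38
tcp_pos: [0.4106, 0.1259, 0.255]
eef_rot: [0.001, 0.417, 0.909, 0.0]
force: [-2.2, -1.8, 6.7]
grip_width: 0.0112
gripper_force: 58.8
```

Emit:
send_rows:
  motion:
    - [0, 0, 0, -0.012, 0, 0, 0]
    - [0, 0, 0, -0.025, 0, 0, 0]
    - [0, 0, 0, -0.037, 0, 0, 0]
    - [0, 0, 0, -0.048, 0, 0, 0]
    - [0, 0, 0, -0.048, 0, 0, 0]
    - [0, 0, 0, -0.048, 0, 0, 0]

```text
t: 30.88
tcp_pos: [0.4105, 0.1259, 0.2677]
eef_rot: [0.0, 0.417, 0.909, -0.0]
force: [2.8, -2.0, -7.2]
grip_width: 0.0108
gripper_force: 58.4
```

Emit:
send_rows:
  motion:
    - [0, 0, 0, -0.003, 0, 0, 0]
    - [0, 0, 0, -0.003, 0, 0, -0.2]
    - [0, 0, 0, -0.003, 0, 0, -0.4]
    - [0, 0, 0, -0.003, 0, 0, -0.6]
    - [0, 0, 0, -0.003, 0, 0, -0.8]
    - [0, 0, 0, -0.003, 0, 0, -1]
    - [0, 0, 0, -0.003, 0, 0, -1]

```text
t: 31.47
tcp_pos: [0.4106, 0.1261, 0.2687]
eef_rot: [0.0, 0.178, 0.984, 0.0]
force: [3.2, 0.2, -7.2]
grip_width: 0.011
gripper_force: 58.5
```

Emit:
send_rows:
  motion:
    - [0, 0, 0, 0, 0, 0, -0.2]
    - [0, 0, 0, 0, 0, 0, -0.4]
    - [0, 0, 0, 0, 0, 0, -0.6]
    - [0, 0, 0, 0, 0, 0, -0.8]
    - [0, 0, 0, 0, 0, 0, -1]
    - [0, 0, 0, 0, 0, 0, -1]
    - [0, 0, 0, 0, 0, 0, -1]

```text
t: 32.05
tcp_pos: [0.4106, 0.1265, 0.2688]
eef_rot: [0.001, -0.068, 0.998, 0.001]
force: [4.9, 3.5, -7.8]
grip_width: 0.0109
gripper_force: 58.4
```

Emit:
send_rows:
  motion:
    - [0, 0, 0, 0.006, 0, 0, 0]
    - [0, 0, 0, 0.011, 0, 0, 0]
    - [0.3, 0, 0, 0.011, 0, 0, 0]
    - [0.6, 0, 0, 0.011, 0, 0, 0]
    - [0.6, 0, 0, 0.011, 0, 0, 0]
    - [0.6, 0, 0, -0.05, 0, 0, 0]
    - [0.6, 0, 0, -0.13, 0, 0, 0]
    - [0.6, 0, 0, -0.13, 0, 0, 0]

```text
t: 32.72
tcp_pos: [0.411, 0.126, 0.3131]
eef_rot: [0.004, -0.069, 0.998, 0.0]
force: [0.8, 0.1, 1.8]
grip_width: 0.0509
gripper_force: 0.0
```

```bash
cat > pl.py <<'E'
from h import *
st()
for n in("scene","side"):
    c=read_camera(n); w=cloud(c); x,y,z=w[...,0],w[...,1],w[...,2]
    off=np.nanmedian(z[(abs(x-.5)<.3)&(abs(y)<.4)&(z<.006)]); z=z-off
    m=(z>.085)&(z<.125)&(np.hypot(x-.4514,y-.1623)<.11)&(c["img"].max(2)<70)
    k,L,t,ce=cv2.connectedComponentsWithStats(m.astype(np.uint8))
    for i in range(1,k):
        if t[i,4]>15: q=w[L==i]; print(n,rect(q[q[:,2]>np.percentile(q[:,2],30)]),"ztop",(np.percentile(q[:,2],90)-off).round(4),t[i,4])
    cv2.imwrite(f"pics/pl_{n}.png",cv2.resize(c["img"][110:280,300:470] if n=="scene" else c["img"][70:200,90:280],None,fx=3.5,fy=3.5,interpolation=cv2.INTER_CUBIC)[:,:,::-1])
E
python3 pl.py
```

```text
t 32.72 tcp [0.411  0.126  0.3131] x_t [-0.99  -0.138 -0.007] z_t [ 0.007  0.001 -1.   ] F [0.77 0.14 1.79] w 0.0509 gf 0.0 j6 -1.49
scene (array([412. , 124.8]), array([33.1, 12.1]), 7.37) ztop 0.1165 110
scene (array([448.7,  77.7]), array([12.3, 14.3]), 57.82) ztop 0.097 45
side (array([410.3, 125.1]), array([31.8, 13.1]), 4.83) ztop 0.1161 117
side (array([447.3,  79.6]), array([15.6, 12.9]), 53.74) ztop 0.0968 38
```

Emit:
send_rows:
  motion:
    - [0.6, -0.05, -0.08, 0, 0, 0, 0.2]
    - [0.6, -0.1, -0.175, 0, 0, 0, 0.4]
    - [0.6, -0.1, -0.175, 0, 0, 0, 0.6]
    - [0.6, -0.1, -0.175, 0, 0, 0, 0.8]
    - [0.6, -0.1, -0.175, 0, 0, 0, 1]
    - [0.6, -0.1, -0.175, 0, 0, 0, 1]

```text
t: 33.32
tcp_pos: [0.4474, 0.0779, 0.3066]
eef_rot: [-0.001, 0.181, 0.983, -0.0]
force: [-0.5, 0.0, -0.1]
grip_width: 0.0513
gripper_force: 0.0
```

Emit:
send_rows:
  motion:
    - [0.6, 0, 0, 0, 0, 0, 0.25]
    - [0.6, 0, 0, 0, 0, 0, 0.5]
    - [0.6, 0, 0, 0, 0, 0, 0.75]
    - [0.6, 0, 0, 0, 0, 0, 1]
    - [0.6, 0, 0, 0, 0, 0, 1]
    - [0.6, 0, 0, 0, 0, 0, 1]

```text
t: 33.82
tcp_pos: [0.4473, 0.0782, 0.3072]
eef_rot: [-0.0, 0.414, 0.91, -0.0]
force: [0.2, 0.2, 0.1]
grip_width: 0.0512
gripper_force: 0.0
```

Emit:
send_rows:
  motion:
    - [0.6, 0, 0, 0.07, 0, 0, 0]
    - [0.6, 0, 0, 0.14, 0, 0, 0]
    - [0.6, 0, 0, 0.2, 0, 0, 0]
    - [0.6, 0, 0, 0.23, 0, 0, 0]
    - [0.6, 0, 0, 0.23, 0, 0, 0]
    - [0.3, 0, 0, 0.23, 0, 0, 0]
    - [0, 0, 0, 0.23, 0, 0, 0]
    - [0, 0, 0, 0.23, 0, 0, 0]
  squeeze: 20

```text
t: 34.48
tcp_pos: [0.4477, 0.0778, 0.2404]
eef_rot: [0.001, 0.417, 0.909, -0.0]
force: [-8.0, -21.3, 7.7]
grip_width: 0.0157
gripper_force: 9.9
```

Emit:
send_rows:
  motion:
    - [0, 0, 0, 0, 0, 0, 0]
    - [0, 0, 0, 0, 0, 0, 0]
    - [0, 0, 0, 0, 0, 0, 0]

```text
t: 34.73
tcp_pos: [0.4478, 0.0777, 0.2404]
eef_rot: [0.001, 0.417, 0.909, -0.0]
force: [-2.6, -5.0, 5.4]
grip_width: 0.0154
gripper_force: 21.6
```

Run:
```python
from h import *
s,M=st(); p=s["tcp_pos"][:2]; A=np.array([.4514,.1623])
print("r",np.hypot(*(p-A)))
for a in np.arange(.2,1.45,.2):
    for _ in [0]:
        R=np.array([[np.cos(a),-np.sin(a)],[np.sin(a),np.cos(a)]]); d=A+R@(p-A)-p; t=M[:2,:2].T@d; print(round(a,2),(t/.3).round(3))
```

```text
t 34.73 tcp [0.4478 0.0777 0.2404] x_t [-0.652  0.758 -0.003] z_t [ 0.002 -0.001 -1.   ] F [-2.56 -5.01  5.4 ] w 0.0154 gf 21.6 j6 -0.61
r 0.0847086623911939
0.2 [-0.034  0.045]
0.4 [-0.059  0.095]
0.6 [-0.073  0.15 ]
0.8 [-0.076  0.206]
1.0 [-0.068  0.262]
1.2 [-0.049  0.315]
1.4 [-0.019  0.363]
```

Emit:
send_rows:
  motion:
    - [0, -0.009, 0.01, 0, 0, 0, 0]
    - [0, -0.018, 0.021, 0, 0, 0, 0]
    - [0, -0.026, 0.033, 0, 0, 0, 0]
    - [0, -0.034, 0.045, 0, 0, 0, 0]
    - [0, -0.047, 0.069, 0, 0, 0, 0]
    - [0, -0.059, 0.095, 0, 0, 0, 0]
    - [0, -0.067, 0.122, 0, 0, 0, 0]
    - [0, -0.073, 0.15, 0, 0, 0, 0]

```text
t: 35.4
tcp_pos: [0.4967, 0.0893, 0.2403]
eef_rot: [0.002, 0.418, 0.909, -0.001]
force: [2.1, -13.5, 4.5]
grip_width: 0.015
gripper_force: 21.6
```

Run:
```python
from h import *
s,M=st(); p=s["tcp_pos"][:2]-[.4514,.1623]; print(np.degrees(np.arctan2(p[1],p[0])),np.hypot(*p))
```

```text
t 35.4 tcp [0.4967 0.0893 0.2403] x_t [-0.651  0.759 -0.005] z_t [ 0.002 -0.004 -1.   ] F [  2.1  -13.5    4.46] w 0.015 gf 21.6 j6 -0.6
-58.14660053993614 0.08591054528270119
```

Emit:
send_rows:
  motion:
    - [0, -0.002, 0.028, 0, 0, 0, 0]
    - [0, -0.003, 0.056, 0, 0, 0, 0]
    - [0, 0, 0.084, 0, 0, 0, 0]
    - [0, 0.005, 0.112, 0, 0, 0, 0]
    - [0, 0.014, 0.139, 0, 0, 0, 0]
    - [0, 0.024, 0.165, 0, 0, 0, 0]
    - [0, 0.038, 0.19, 0, 0, 0, 0]
    - [0, 0.046, 0.202, 0, 0, 0, 0]

```text
t: 36.07
tcp_pos: [0.5333, 0.1412, 0.2399]
eef_rot: [0.001, 0.417, 0.909, 0.0]
force: [0.0, -6.8, 4.9]
grip_width: 0.0159
gripper_force: 21.8
```

Emit:
send_rows:
  motion:
    - [0, 0.004, 0.006, 0, 0, 0, 0]
    - [0, 0.008, 0.011, 0, 0, 0, 0]
    - [0, 0.012, 0.016, 0, 0, 0, 0]
    - [0, 0.015, 0.02, 0, 0, 0, 0]
    - [0, 0.015, 0.02, 0, 0, 0, 0]
    - [0, 0.015, 0.02, 0, 0, 0, 0]

```text
t: 36.57
tcp_pos: [0.5344, 0.1452, 0.2398]
eef_rot: [0.001, 0.418, 0.908, -0.004]
force: [-4.9, -17.4, 8.4]
grip_width: 0.015
gripper_force: 22.7
```

```bash
python3 - <<'E'
from h import *
s,M=st(); p=s["tcp_pos"][:2]-[.4514,.1623]; print(np.degrees(np.arctan2(p[1],p[0])),np.hypot(*p))
E
python3 pl.py
```

```text
t 36.57 tcp [0.5344 0.1452 0.2398] x_t [-0.65   0.76  -0.005] z_t [-0.001 -0.008 -1.   ] F [ -4.92 -17.43   8.37] w 0.015 gf 22.7 j6 -0.5
-11.637624037287978 0.08473706506240217
t 36.57 tcp [0.5344 0.1452 0.2398] x_t [-0.65   0.76  -0.005] z_t [-0.001 -0.008 -1.   ] F [ -4.92 -17.43   8.37] w 0.015 gf 22.7 j6 -0.5
scene (array([412. , 124.6]), array([32.9, 11.9]), 8.37) ztop 0.1159 112
scene (array([534.4, 138.2]), array([79.1, 24.9]), 43.17) ztop 0.1228 327
side (array([528.1, 133.1]), array([62.6, 21. ]), 34.77) ztop 0.1219 111
side (array([408.9, 124.8]), array([29.3, 14.6]), 14.07) ztop 0.116 119
```

View pics/pl_side.png

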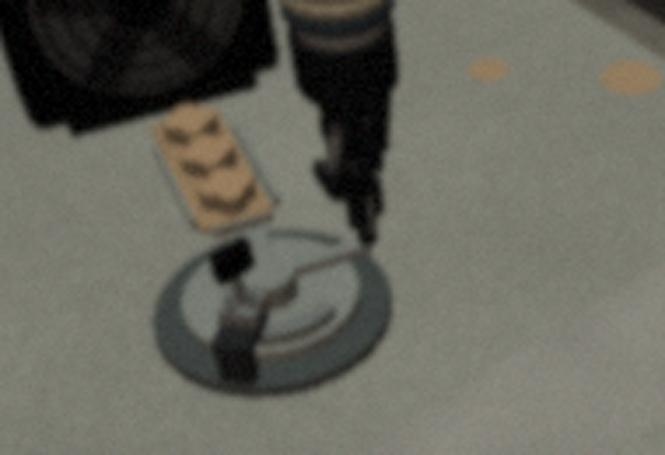

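The side crop shows the carrier swung round to the fan with all three medallions on the bat. The knob is still out at (232,262).

Emit:
send_rows:
  motion:
    - [0, -0.006, -0.008, 0, 0, 0, 0]
    - [0, -0.01, -0.012, 0, 0, 0, 0]
    - [0.3, -0.01, -0.012, 0, 0, 0, 0]
    - [0.5, -0.01, -0.012, 0, 0, 0, 0]
    - [0.5, -0.01, -0.012, -0.02, 0, 0, 0]
    - [0.6, -0.01, -0.012, -0.1, 0, 0, 0]
    - [0.6, -0.01, -0.012, -0.2, 0, 0, 0]
    - [0.6, -0.01, -0.012, -0.25, 0, 0, 0]

```text
t: 37.33
tcp_pos: [0.5338, 0.1441, 0.3171]
eef_rot: [0.001, 0.417, 0.909, 0.001]
force: [0.0, -0.5, 1.0]
grip_width: 0.0512
gripper_force: 0.0
```

Emit:
send_rows:
  motion:
    - [0.6, 0.05, -0.09, 0, 0, 0, -0.2]
    - [0.6, 0.11, -0.18, 0, 0, 0, -0.4]
    - [0.6, 0.17, -0.27, 0, 0, 0, -0.6]
    - [0.6, 0.22, -0.35, 0, 0, 0, -0.8]
    - [0.6, 0.22, -0.35, 0, 0, 0, -1]
    - [0.6, 0.22, -0.35, 0, 0, 0, -1]

```text
t: 37.83
tcp_pos: [0.4099, 0.1254, 0.3143]
eef_rot: [0.001, 0.177, 0.984, 0.0]
force: [0.3, -0.4, 0.5]
grip_width: 0.0509
gripper_force: 0.0
```

Emit:
send_rows:
  motion:
    - [0.6, 0, 0, 0, 0, 0, -0.25]
    - [0.6, 0, 0, 0, 0, 0, -0.5]
    - [0.6, 0, 0, 0, 0, 0, -0.75]
    - [0.6, 0, 0, 0, 0, 0, -1]
    - [0.6, 0, 0, 0, 0, 0, -1]
    - [0.6, 0, 0, 0, 0, 0, -1]

```text
t: 38.33
tcp_pos: [0.4115, 0.1253, 0.3137]
eef_rot: [-0.0, -0.067, 0.998, 0.0]
force: [-0.6, 0.6, -0.0]
grip_width: 0.0513
gripper_force: 0.0
```

```bash
python3 pl.py
```

```text
t 38.33 tcp [0.4115 0.1253 0.3137] x_t [-0.991 -0.134  0.   ] z_t [-0.  0. -1.] F [-0.57  0.62 -0.01] w 0.0513 gf 0.0 j6 -1.49
scene (array([412. , 124.6]), array([31.4, 11.6]), 6.91) ztop 0.1166 112
scene (array([535.2, 143.3]), array([13.9, 14.6]), 62.25) ztop 0.0972 49
side (array([532.6, 141.4]), array([11. , 11.6]), 62.42) ztop 0.0955 27
side (array([410. , 125.4]), array([31.8, 14.2]), 12.51) ztop 0.1159 120
```

Emit:
send_rows:
  motion:
    - [0.6, 0, 0, 0.05, 0, 0, 0]
    - [0.6, 0, 0, 0.1, 0, 0, 0]
    - [0.6, 0, 0, 0.14, 0, 0, 0]
    - [0.6, 0, 0, 0.155, 0, 0, 0]
    - [0.3, 0, 0, 0.155, 0, 0, 0]
    - [0.1, 0, 0, 0.155, 0, 0, 0]
    - [0, 0, 0, 0.155, 0, 0, 0]
    - [0, 0, 0, 0.155, 0, 0, 0]
  squeeze: 60

```text
t: 39.1
tcp_pos: [0.4111, 0.1259, 0.2685]
eef_rot: [0.001, -0.07, 0.998, 0.001]
force: [-0.6, 3.5, 1.6]
grip_width: 0.0107
gripper_force: 60.6
```

Emit:
send_rows:
  motion:
    - [0, 0, 0, 0, 0, 0, 0]
    - [0, 0, 0, 0, 0, 0, 0]
    - [0, 0, 0, -0.007, 0, 0, 0]
    - [0, 0, 0, -0.014, 0, 0, 0]
    - [0, 0, 0, -0.014, 0, 0, 0]

```text
t: 39.52
tcp_pos: [0.4111, 0.1259, 0.2713]
eef_rot: [0.0, -0.07, 0.998, 0.001]
force: [2.3, 6.1, -7.4]
grip_width: 0.0104
gripper_force: 59.4
```

Emit:
send_rows:
  motion:
    - [0, 0, 0, 0, 0, 0, 0.2]
    - [0, 0, 0, 0, 0, 0, 0.4]
    - [0, 0, 0, 0, 0, 0, 0.6]
    - [0, 0, 0, 0, 0, 0, 0.8]
    - [0, 0, 0, 0, 0, 0, 1]
    - [0, 0, 0, 0, 0, 0, 1]

```text
t: 40.02
tcp_pos: [0.411, 0.1255, 0.2708]
eef_rot: [-0.0, 0.181, 0.984, 0.0]
force: [1.6, 3.5, -7.1]
grip_width: 0.0106
gripper_force: 59.4
```

Emit:
send_rows:
  motion:
    - [0, 0, 0, 0, 0, 0, 0.2]
    - [0, 0, 0, 0, 0, 0, 0.4]
    - [0, 0, 0, 0, 0, 0, 0.6]
    - [0, 0, 0, 0, 0, 0, 0.8]
    - [0, 0, 0, 0, 0, 0, 1]
    - [0, 0, 0, 0, 0, 0, 1]

```text
t: 40.52
tcp_pos: [0.4108, 0.1253, 0.2707]
eef_rot: [-0.001, 0.417, 0.909, -0.0]
force: [0.7, 2.9, -7.8]
grip_width: 0.0105
gripper_force: 59.9
```

Emit:
send_rows:
  motion:
    - [0, 0, 0, 0, 0, 0, 0.04]
    - [0, 0, 0, 0, 0, 0, 0.08]
    - [0, 0, 0, 0, 0, 0, 0.08]

```text
t: 40.77
tcp_pos: [0.4108, 0.1253, 0.2711]
eef_rot: [-0.001, 0.434, 0.901, -0.0]
force: [-1.4, 2.9, -7.8]
grip_width: 0.0104
gripper_force: 68.3
```

Emit:
send_rows:
  motion:
    - [0, 0, 0, 0.01, 0, 0, 0]
    - [0, 0, 0, 0.02, 0, 0, 0]
    - [0, 0, 0, 0.03, 0, 0, 0]
    - [0, 0, 0, 0.04, 0, 0, 0]
    - [0, 0, 0, 0.05, 0, 0, 0]
    - [0, 0, 0, 0.05, 0, 0, 0]

```text
t: 41.27
tcp_pos: [0.4109, 0.1252, 0.2585]
eef_rot: [0.0, 0.435, 0.901, 0.0]
force: [-7.0, 2.3, 5.4]
grip_width: 0.0107
gripper_force: 70.7
```

Emit:
send_rows:
  motion:
    - [0, 0, 0, -0.004, 0, 0, -0.06]
    - [0.3, 0, 0, -0.004, 0, 0, -0.08]
    - [0.6, 0, 0, -0.004, 0, 0, -0.08]
    - [0.6, 0, 0, -0.004, 0, 0, -0.08]
    - [0.6, 0, 0, -0.08, 0, 0, -0.08]
    - [0.6, 0, 0, -0.2, 0, 0, -0.08]
    - [0.6, 0, 0, -0.32, 0, 0, -0.08]
    - [0.6, 0, 0, -0.45, 0, 0, -0.08]

```text
t: 41.93
tcp_pos: [0.411, 0.1247, 0.3928]
eef_rot: [0.0, 0.418, 0.908, -0.0]
force: [0.9, -0.8, -0.3]
grip_width: 0.0511
gripper_force: 0.0
```

```bash
python3 pl.py
python3 - <<'E'
from h import *
A=np.array([.4514,.1623])
for n in("scene","side"):
    c=read_camera(n); w=cloud(c); x,y,z=w[...,0],w[...,1],w[...,2]
    off=np.nanmedian(z[(abs(x-.5)<.3)&(abs(y)<.4)&(z<.006)]); I=c["img"].astype(int); wm=(I[...,0]>I[...,2]*1.2)&(I.max(2)>80)&(np.hypot(x-A[0],y-A[1])<.26)&(y>.16)
    m=wm&(z-off>.048)&(z-off<.08); r=rect(w[m]); print(n,"bat",r, "dir",np.degrees(np.arctan2(*(r[0]/1e3-A)[::-1])).round(1),"bat z",np.median(z[m&(z-off<.06)]-off).round(4))
E
```

```text
t 41.93 tcp [0.411  0.1247 0.3928] x_t [-0.651  0.759 -0.001] z_t [ 0.    -0.001 -1.   ] F [ 0.91 -0.82 -0.34] w 0.0511 gf 0.0 j6 -0.49
scene (array([412.9, 124.3]), array([10.8, 31. ]), 41.29) ztop 0.1067 94
scene (array([536.2, 143. ]), array([13.9, 13.6]), 18.51) ztop 0.0966 52
side (array([532.5, 141. ]), array([ 9.9, 11.1]), 27.04) ztop 0.0968 25
side (array([409.9, 125. ]), array([13.1, 30.3]), 38.03) ztop 0.1059 105
scene bat (array([480.5, 301.8]), array([161.1,  67.2]), 76.33) dir 78.2 bat z 0.0541
side bat (array([481. , 299.4]), array([168. ,  65.9]), 76.58) dir 77.8 bat z 0.0543
```

View pics/pl_side.png

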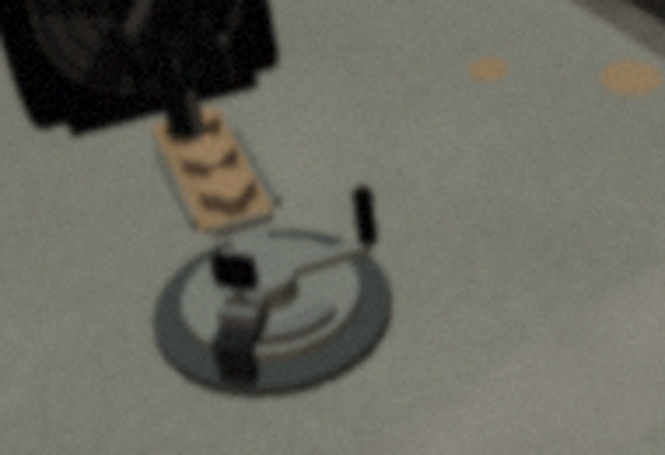

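The knob is home (top at 106 mm, bar back at about 130°). The carrier sits at about 1.4 rad with the loaded bat flat and the gripper clear.

```bash
python3 -c "
from workcell import robot
print(robot.finish_job())"
```

```text
the job is handed in; nothing more can be done
None
```

I handed the job in at about 42 s: the bat and all three medallions are in the cradle, and the carrier is swung to the fan and locked there by the plunger; no verdict came back.

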